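# Roll down the edge trim of a turntable plinth

## Robot

A 6-joint arm with a two-finger parallel gripper is mounted at the origin on the work surface. World frame = base frame: x ahead of the robot, y to its left, z up, the work surface at z = 0. Lengths are in m, angles in rad, forces in N, time in s.
With the tool pointing down it reaches from about 0.35 to 0.975 m from the base axis. Payload 4.9 kg.
Tool frame: the origin (TCP) lies at the very end of the fingers, on their centre line; the grasp point (between the pads) lies 19 mm behind it; y points along the fingers, z is the direction in which the jaws open and shut, and the axes are right-handed (so a half turn about y gives the same grasp; the last joint's range is limited). The gripper opens to 85 mm and grips with 20 to 120 N. Pads are 22 mm wide; open, the fingers measure 114 mm over their backs; the gripper's body (76 mm by 85 mm) begins 54 mm behind the grasp point. The pads swing forward as they close: fully open they stand 13 mm farther back than shut.
Start: joints at [1.034, 0.053, 1.613, -0, 1.476, -0.119], TCP at [0.254, 0.571, 0.196] pointing down, gripper open.
Joint ranges: [-3.01, 3.01], [-1.01, 2.22], [0.06, 2.58], [-1.02, 4.17], [0.09, 2.62], [-3.14, 3.14]. Speed limits (rad/s): [2.57, 2.57, 3.14, 3.14, 3.14, 3.14].

## Interface

Orientations are given as a rotation vector (axis times angle).
In Python, from station import monitor, viewer, ticket gives the robot as it stands.
- The arm moves only by the tool servo_tool, never from a script. Its argument "commands" is one flat list of numbers, 7 for each row, row after row: the turn, a rotation vector about the tool's x, y, z in rad, then the shift along the tool's x, y, z in cm, then the opening, from 0 (shut) to 1 (fully open). In form: [rx, ry, rz, dx, dy, dz, claw, rx, ry, rz, dx, dy, dz, claw, ...]. A call has 1 to 20 rows; each row shifts and turns the pose as measured when the row begins, along the tool's axes as they then stand; what a row does not reach is not made up. A row lasts 1/10 s, in which the tool goes at most 50 mm and 8.59 degrees, less where a joint would pass 70% of its speed; a pose out of reach is approached as far as the arm can. A call is refused whole if a number of a shift passes 5 or a number of a turn 0.15, either way. A call with a gripper value outside its range is refused whole. The fingers move at their own pace and stop on an object; "grip_force" is the grip in N (left out, the last holds). Time passes only in rows, so rows that do not move let the fingers close. It gives the time, the measured TCP pose, the force and the opening at its end, in the units of the state.
- monitor.get_obs(): the state, without advancing time (a new reading comes with each control period).
- viewer.get_image(name): name is "side" or "top" or "wrist"; returns a dict with "frame" (384x512x3 uint8, red, green, blue), "depth" (384x512 float32, m along the optical axis (not along the pixel's ray), 0 where there is no reading), "camera_matrix" (3x3 intrinsics, pixels), "cam_to_world" (4x4, takes a point from camera to world coordinates). Camera axes: x right, y down, z forward; pixel columns grow to the right and rows downward; lengths in m; the calibration is good to about 2 mm. A picture is of the moment at which its call begins.
- ticket.finish_job(): hands the job in, once; it reports no verdict.
The state is a dict: "t": time; "q": joint angles; "dq": joint speeds; "effort": joint torques, N m; "tool_pos": TCP position; "tool_rot": TCP orientation; "contact_force": force on the tool from outside, world axes, zero at the start; "wrist_torque": the same for the moment, N m; "opening": finger opening in m.
Only numpy, scipy, OpenCV 4.12 (cv2) and the standard library are available. Lean on these libraries where they do the work, as an engineer would, in place of code of your own. Each camera call takes 0.05 s, during which the arm holds its last target.

## Task

The grey trim strip along the edge of the bamboo turntable plinth stands proud of its groove. Take the hand roller from its cradle and roll it along the whole strip from end to end with firm, even pressure, hard enough to seat the strip flat all the way but without bruising it, touching the strip with nothing but the roller. Then hang the roller back upright in its cradle and leave the tumbler, the record clamp and the dispenser alone.

Things in the scene. Friction and masses are not known exactly. Their poses are not given: they have to be found in the camera images.
- strip: grey plastic T-section trim strip on a bamboo plinth, 240 x 24 mm, head 3 mm thick, tongue in a kerf. Origin: middle of the strip, at the height its top has when fully home. x: across it, away from the robot; y: along it; z: up. It stands 3 to 4 mm proud of home, unevenly, and gives section by section: a section starts down at about 10 N and stays where left; 12 to 14 N rolls it home, above 22 N bruises it
- slab: bamboo turntable plinth, 180 (x) x 280 (y) x 32 mm, origin: middle of its underside, 22 to 28 mm up. The strip lies on it near the long edge farther from the robot, 76 mm in +x, home top 3 mm above the slab. It stands on four soft gel feet: under pressure it sinks and tips some mm, more at the strip's ends than in its middle, and rises again, so height does not tell the pressure: feel the force
- roller_grip (a point): centre of the pressure roller's upright wooden handle: 26 (x) x 24 (y) mm, 56 mm high plus an 11 mm button on top, over a steel crossbar (36 x 84 x 5 mm, long along y) and a fork with a free-turning rubber wheel, 44 mm across, 36 mm wide, axle along y. This point is half-way up the handle, 79 mm above the wheel's lowest point. x: the way the wheel rolls; z: up the handle. 0.33 kg
- roller: the same roller, origin at the middle of the underside of its crossbar, 46 mm above the wheel's lowest point and 33 mm below the handle's centre; same axes
- wheel (a joint): turn of the rubber wheel about its axle (rad), 0 at the start; 22 mm of rolling to the radian, either way
- cradle: fixed bamboo cradle of the roller, 70 x 100 mm, 60 mm high: two walls (along x, 12 mm thick, 62 mm apart in y) carry the ends of the crossbar, and the wheel hangs between them, 14 mm above the cabinet top. Origin: centre of its underside; y: wall to wall (the roller's axle lies along it). The walls' tops are 60 mm above the origin
- tumbler_mid (a point): middle of an empty glass tumbler, 76 mm across and 92 mm high, upright on an 8 mm bamboo coaster (100 mm across, fixed)
- clamp_mid (a point): middle of a stainless steel record clamp, 78 mm across and 48 mm high, loose
- dispenser_mid (a point): middle of a white plastic push dispenser of adapters, about 85 x 66 mm and 80 mm high, loose
- trim0 (a joint): how far section 0 of the strip (of 12, each 20 mm long, its middle at y = -110 mm in the strip's frame) has been pressed in, in m: 0 as it stands proudest, 0.004 when fully home
- trim1 (a joint): how far section 1 of the strip (of 12, each 20 mm long, its middle at y = -90 mm in the strip's frame) has been pressed in, in m: 0 as it stands proudest, 0.004 when fully home
- trim2 (a joint): how far section 2 of the strip (of 12, each 20 mm long, its middle at y = -70 mm in the strip's frame) has been pressed in, in m: 0 as it stands proudest, 0.004 when fully home
- trim3 (a joint): how far section 3 of the strip (of 12, each 20 mm long, its middle at y = -50 mm in the strip's frame) has been pressed in, in m: 0 as it stands proudest, 0.004 when fully home
- trim4 (a joint): how far section 4 of the strip (of 12, each 20 mm long, its middle at y = -30 mm in the strip's frame) has been pressed in, in m: 0 as it stands proudest, 0.004 when fully home
- trim5 (a joint): how far section 5 of the strip (of 12, each 20 mm long, its middle at y = -10 mm in the strip's frame) has been pressed in, in m: 0 as it stands proudest, 0.004 when fully home
- trim6 (a joint): how far section 6 of the strip (of 12, each 20 mm long, its middle at y = 10 mm in the strip's frame) has been pressed in, in m: 0 as it stands proudest, 0.004 when fully home
- trim7 (a joint): how far section 7 of the strip (of 12, each 20 mm long, its middle at y = 30 mm in the strip's frame) has been pressed in, in m: 0 as it stands proudest, 0.004 when fully home
- trim8 (a joint): how far section 8 of the strip (of 12, each 20 mm long, its middle at y = 50 mm in the strip's frame) has been pressed in, in m: 0 as it stands proudest, 0.004 when fully home
- trim9 (a joint): how far section 9 of the strip (of 12, each 20 mm long, its middle at y = 70 mm in the strip's frame) has been pressed in, in m: 0 as it stands proudest, 0.004 when fully home
- trim10 (a joint): how far section 10 of the strip (of 12, each 20 mm long, its middle at y = 90 mm in the strip's frame) has been pressed in, in m: 0 as it stands proudest, 0.004 when fully home
- trim11 (a joint): how far section 11 of the strip (of 12, each 20 mm long, its middle at y = 110 mm in the strip's frame) has been pressed in, in m: 0 as it stands proudest, 0.004 when fully home
Not all that is in view belongs to the job. Of the things like the cradle, leave any that is turquoise; of the rest the smaller one is meant.

How it is judged:
On the way, in this order (a step that is already met when the one before it is completed fails the run):
1. the roller is lifted clear of its cradle (z of roller in the frame of cradle above 0.09 m), for 0.1 s.
2. the wheel bears firmly on the strip (more than 5 N) and has rolled 88 mm along ((value of joint wheel above 4 rad or value of joint wheel below -4 rad) and contact force between roller and strip above 5 N).
3. every section of the strip is home to within 1 mm (value of joint each of trim0, trim1, trim2, trim3, trim4, trim5, trim6, trim7, trim8, trim9, trim10, trim11 above 0.003 m), for 0.2 s.
At the end, for the whole second after the job is handed in: All 12 sections of the strip are home to within 1 mm; the roller hangs upright in its cradle by its crossbar, let go and at rest (centred to 15 mm, its crossbar on the walls, less than 0.1 rad off upright); tumbler, clamp and dispenser are within 15 mm of where they stood (all of step 3 and horizontal distance between roller and cradle below 0.015 m and z of roller in the frame of cradle between 0.057 and 0.064 m and angle between roller's own z axis and vertical below 0.1 rad and linear speed of roller below 0.02 m/s and distance of each of tumbler_mid, clamp_mid, dispenser_mid from where it was at the start of the episode below 0.015 m); the robot touches nothing.
It fails at once if the strip is loaded with more than 22 N (contact force between anything else and strip above 22 N).
It fails at once if the fingers or the arm touch the strip (contact force between any of the fingers, the arm and strip above 0.5 N).
It fails at once if the tumbler is pushed away (20 mm) or tipped (distance of tumbler_mid from where it was at the start of the episode above 0.02 m or angle between tumbler_mid's own z axis and vertical above 0.3 rad).
It fails at once if the record clamp is pushed away (20 mm) or tipped (distance of clamp_mid from where it was at the start of the episode above 0.02 m or angle between clamp_mid's own z axis and vertical above 0.3 rad).
It fails at once if the adapter dispenser is pushed away (20 mm) or tipped (distance of dispenser_mid from where it was at the start of the episode above 0.02 m or angle between dispenser_mid's own z axis and vertical above 0.3 rad).
It also fails if it takes over 72 s, if anything falls off the work surface, if the arm or the gripper's body presses on something with over 40 N, if the wrist force passes 120 N, or if a joint passes its speed limit or range.

## Working session

There is one attempt and no reset: what is moved stays moved. The work goes in short steps, Python scripts to look and compute and a tool call to move; the robot and the scene stay as the last step left them, time stands still between calls to the robot, and variables do not carry over. Pictures are saved under pics/ and viewed, and the job is handed in when it is done.

Besides the shell and the picture viewer there is one more tool, called in YAML: its name, and indented under it one key for each argument. servo_tool: Moves the arm, as the interface text tells. Its arguments: {"type":"object","properties":{"commands":{"type":"array","items":{"type":"number"}},"grip_force":{"type":"number"}},"required":["commands"]}

```bash
mkdir -p pics; cat > h.py <<'E'
import numpy as np,cv2
from scipy.spatial.transform import Rotation as R
from station import monitor,viewer,ticket
def grab(n,tag):
    d=viewer.get_image(n); cv2.imwrite(f'pics/{tag}.png',d['frame'][:,:,::-1]); np.savez(f'{tag}.npz',**d); return d
def pts(d):
    K=d['camera_matrix'];T=d['cam_to_world'];z=d['depth'];h,w=z.shape
    u,v=np.meshgrid(np.arange(w),np.arange(h))
    P=np.stack([(u-K[0,2])/K[0,0]*z,(v-K[1,2])/K[1,1]*z,z],-1)
    return P@T[:3,:3].T+T[:3,3]
E
python3 - <<'E'
from h import *
o=monitor.get_obs(); print({k:np.round(v,3) for k,v in o.items()})
print(np.round(R.from_rotvec(o['tool_rot']).as_matrix(),3))
for n in ('top','side','wrist'):
    d=grab(n,n+'0'); print(n,np.round(d['cam_to_world'],3).tolist(),d['camera_matrix'][0,0])
E
```

```text
{'t': np.float64(0.0), 'q': array([ 1.034,  0.053,  1.614, -0.   ,  1.476, -0.119]), 'dq': array([ 0.001,  0.   , -0.001, -0.001, -0.001,  0.   ]), 'effort': array([ 0.0000e+00, -3.9371e+01, -3.7016e+01, -0.0000e+00,  7.0000e-03,
        0.0000e+00]), 'tool_pos': array([0.253, 0.571, 0.195]), 'tool_rot': array([-1.548,  0.328, -0.327]), 'contact_force': array([-0.398,  0.828,  0.397]), 'wrist_torque': array([ 0.022, -0.038,  0.009]), 'opening': np.float64(0.086)}
[[ 0.914 -0.001  0.406]
 [-0.406 -0.002  0.914]
 [-0.    -1.    -0.002]]
top [[0.021, -0.999, 0.034, 0.504], [-0.999, -0.022, -0.032, -0.015], [0.033, -0.033, -0.999, 1.043], [0.0, 0.0, 0.0, 1.0]] 382.82388258601395
side [[-0.999, -0.043, 0.032, 0.51], [-0.048, 0.479, -0.877, 0.724], [0.023, -0.877, -0.48, 0.515], [0.0, 0.0, 0.0, 1.0]] 354.20061681188145
wrist [[0.405, 0.868, 0.288, 0.179], [0.914, -0.384, -0.13, 0.604], [-0.003, 0.316, -0.949, 0.373], [0.0, 0.0, 0.0, 1.0]] 318.2168321205751
```

View pics/top0.png

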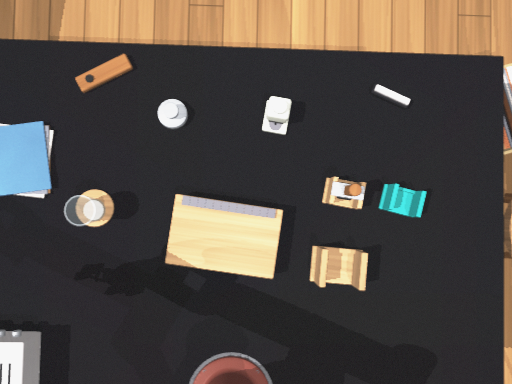

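View pics/side0.png

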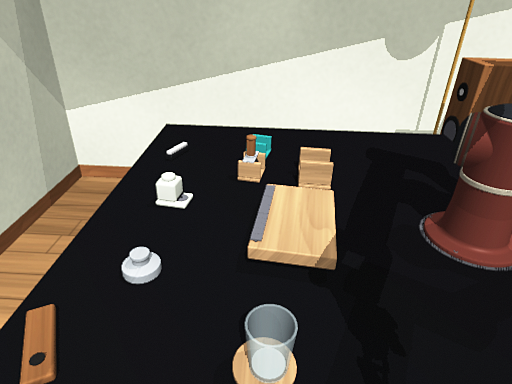

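View pics/wrist0.png

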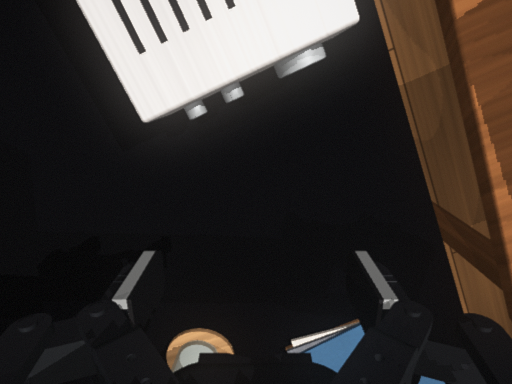

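Cradle candidates in the top view are bamboo with the roller (345,193), turquoise (403,201) and larger bamboo (339,267). Turquoise is excluded and the smaller of the rest is (345,193), which holds the roller. I'll confirm this in a crop and measure.

```bash
python3 - <<'E'
from h import *
d=np.load('top0.npz'); P=pts(d); f=d['frame']
c=cv2.resize(f[160:300,300:440],None,fx=4,fy=4,interpolation=cv2.INTER_NEAREST); cv2.imwrite('pics/crop0.png',c[:,:,::-1])
s=np.load('side0.npz');f2=s['frame'];Ps=pts(s)
c=cv2.resize(f2[120:280,220:350],None,fx=4.5,fy=3.7,interpolation=cv2.INTER_NEAREST);cv2.imwrite('pics/crop1.png',c[:,:,::-1])
def box(m,name,P):
    q=P[m]; r=cv2.minAreaRect(q[:,:2].astype(np.float32)*1000); print(name,m.sum(),np.round(r[0],1),np.round(r[1],1),round(r[2],2),'z',np.round(np.percentile(q[:,2],[2,50,98])*1000,1))
hsv=cv2.cvtColor(f,cv2.COLOR_RGB2HSV)
Z=P[...,2]
reg=np.zeros(Z.shape,bool);reg[185:285,155:295]=1
m=reg&(Z>.04)&(Z<.075); box(m,'slab',P)
for lo in (0,): 
    st=m&(hsv[...,1]<60)&(hsv[...,2]>60); box(st,'strip',P)
reg[:]=0;reg[170:215,318:372]=1
m=reg&(Z>.05)&(Z<.064)&(hsv[...,1]>60); box(m,'cradle walls',P)
print(np.round(Z[178:208:2,322:368:2]*1000).astype(int))
for n,(r0,r1,c0,c1) in dict(tumb=(185,232,60,120),clamp=(95,135,150,195),disp=(90,140,255,300)).items():
    reg[:]=0;reg[r0:r1,c0:c1]=1; box(reg&(Z>.012),n,P)
# side handle
E
```

```text
slab 7650 [430.7  21.6] [280.6 180.7] 82.68 z [55.6 59.6 67.4]
strip 1238 [432.6  16.1] [255.9 171.8] 82.64 z [56.7 64.7 69. ]
cradle walls 104 [ 550.1 -294.3] [86.1 69.4] 80.37 z [51.6 59.8 63.2]
[[   0   -3    3    9   15   42   60   62   60   -2    1    3    3    0
     1    0   -1   -2   -1    0   -1   -2    1]
 [  -1   -1    2    9   23   44   59   63   19   18   14   16   21    3
    -2    2    2   -1   -1    0    4    1    1]
 [   2   -1    8    7   26   46   64   67   66   65   40   17   20   20
    16   18   17   19   -3   46   58   62    5]
 [  -4    2    6    9   28   53   65   67   64   68   66   67   66   70
    71  126  131  131  127   48   62   61    0]
 [   3    2    7   10   31   55   65   64   64   66   65   70   84  101
   127  129  132  131  131  130   67   67   -1]
 [   1    0    8   12   39   66   64   66   64   68   66   68   87  107
   129  130  133  133  134  131   65   64    0]
 [  -2    1    8   17   41   64   64   66   65   67   67   68   91  107
   130  132  129  133  131  132   67   64    1]
 [   0    5   10   22   46   64   65   66   62   63   67   73  
[... 384 characters left out ...]
3   65   64   67   67   -1   -1]
 [   2    7   16   40   58   59   61   10   10    9   10    7    6    6
     6    8   21   41   57   63   59   -1 1043]
 [  -2    9   21   39   59   59   11   10    7    8    8    8    9   10
    11    9   24   41   58   59   59    2    0]
 [   3    2    0    7   -1   -1    6    9    4   10   12    9    9    9
     9    6   23   41   60   59   63    2   -2]
 [   1    2   -1    0   -1   -2   -1    2    2    5   -3    8    7    6
     7   12   32   47   57   60    1   -1   -2]]
tumb 953 [480.5 198.5] [422.1  83. ] 85.28 z [ 12.4  65.1 102.4]
clamp 680 [656.3  76.3] [346.4  76.3] 43.52 z [16. 24. 51.]
disp 759 [645.  -84.1] [ 67.7 305.6] 76.39 z [12.3 65.6 83.1]
```

View pics/crop0.png

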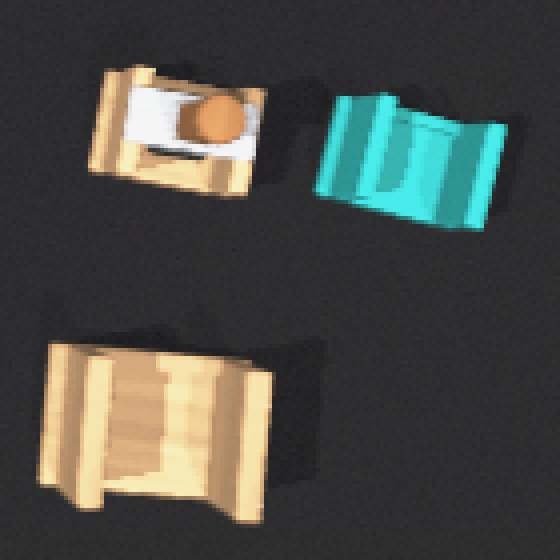

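View pics/crop1.png

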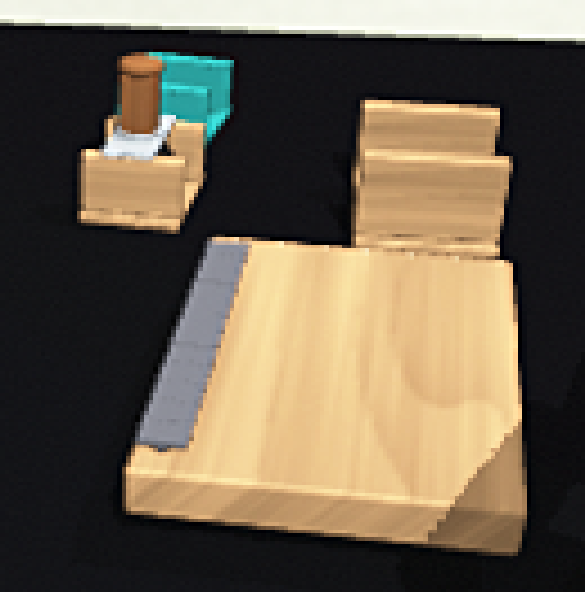

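The crops confirm that the small bamboo cradle at top-view (345,193) holds the roller with its orange-brown handle. The turquoise one is a decoy, and the bigger one at (339,267) is empty. Next I'll refine the roller pose.

```bash
python3 - <<'E'
from h import *
d=np.load('top0.npz'); P=pts(d); f=d['frame'];Z=P[...,2]
hsv=cv2.cvtColor(f,cv2.COLOR_RGB2HSV)
s=np.load('side0.npz');Ps=pts(s);hs=cv2.cvtColor(s['frame'],cv2.COLOR_RGB2HSV)
def box(q,name):
    r=cv2.minAreaRect(q[:,:2].astype(np.float32)*1000); print(name,len(q),'rect',np.round(r[0],1),np.round(r[1],1),round(r[2],2),'mean',np.round(q.mean(0)*1000,1))
reg=np.zeros(Z.shape,bool);reg[170:215,318:372]=1
box(P[reg&(Z>.122)],'button')
box(P[reg&(Z>.055)&(Z<.072)],'walls+bar')
bar=reg&(Z>.058)&(Z<.072)&(hsv[...,1]<50)&(hsv[...,2]>120); box(P[bar],'bar')
reg[:]=0;reg[130:165,240:275]=1
q=Ps[reg&(Ps[...,2]>.075)&(Ps[...,2]<.115)&(hs[...,1]>80)]; box(q,'handle side')
q=Ps[reg&(Ps[...,2]>.122)];box(q,'button side')
reg[:]=0;reg[180:250,240:280]=1
q=Ps[reg&(Ps[...,2]>.055)&(Ps[...,2]<.08)&(hs[...,1]<80)]; box(q,'strip side')
reg[:]=0;reg[190:225,170:285]=1
q=P[reg&(Z>.055)&(Z<.08)&(hsv[...,1]<70)&(hsv[...,2]>60)]; box(q,'strip top')
a=np.deg2rad(82.7);e=np.array([np.cos(a),np.sin(a)]);t=(q[:,:2]-[.5061,.0119])@e
for k in range(-6,6): 
  m=(t>k*.02)&(t<k*.02+.02);print(k,m.sum(),round(np.median(q[m,2])*1000,1),end=' | ')
E
```

```text
button 145 rect [ 537.9 -160.4] [ 29.9 296.2] 7.22 mean [ 550.5 -271.9  199.4]
walls+bar 411 rect [ 550.2 -294.3] [86.4 69.2] 80.37 mean [ 550.9 -288.7   63.7]
bar 278 rect [ 553.7 -293.9] [84.2 36.7] 81.09 mean [ 552.9 -285.8   65.4]
handle side 100 rect [ 551.5 -282.4] [28.  16.3] 19.36 mean [ 554.  -281.1   94.8]
button side 64 rect [524.6 209.1] [  30.5 1029.9] 3.36 mean [ 550.6 -222.6  154.4]
strip side 596 rect [507.7  26.4] [257.7  45. ] 88.32 mean [508.4  34.2  67.7]
strip top 1742 rect [491.9  16.2] [273.1  59.2] 83.16 mean [492.9  16.1  62.5]
-6 130 62.7 | -5 132 63.2 | -4 128 64.7 | -3 136 63.0 | -2 136 63.0 | -1 145 63.3 | 0 144 63.3 | 1 140 62.8 | 2 133 63.2 | 3 130 63.3 | 4 136 63.6 | 5 133 63.2 |
```

servo_tool:
  commands: [0, 0, 0, 3.25, 0, -3.5, 1, 0, 0, 0, 3.25, 0, -3.5, 1, 0, 0, 0, 3.25, 0, -3.5, 1, 0, 0, 0, 3.25, 0, -3.5, 1, 0, 0, 0, 3.25, 0, -3.5, 1, 0, 0, 0, 3.25, 0, -3.5, 1, 0, 0, 0, 3.25, 0, -3.5, 1, 0, 0, 0, 3.25, 0, -3.5, 1, 0, 0, 0, 3.25, 0, -3.5, 1, 0, 0, 0, 3.25, 0, -3.5, 1, 0, 0, 0, 3.25, 0, -3.5, 1, 0, 0, 0, 3.25, 0, -3.5, 1, 0, 0, 0, 3.25, 0, -3.5, 1, 0, 0, 0, 3.25, 0, -3.5, 1, 0, 0, 0, 3.25, 0, -3.5, 1]
  grip_force: 80

```text
t: 1.65
tool_pos: [0.4915, -0.1281, 0.1922]
tool_rot: [-1.551, 0.318, -0.32]
contact_force: [0.9, 1.0, 0.8]
opening: 0.0853
```

servo_tool:
  commands: [0, 0.145, 0, 0, 0, 0, 1, 0, 0.145, 0, 0, 0, 0, 1, 0, 0.145, 0, 0, 0, 0, 1, 0, 0.145, 0, 0, 0, 0, 1, 0, 0.145, 0, 0, 0, 0, 1, 0, 0.145, 0, 0, 0, 0, 1, 0, 0.145, 0, 0, 0, 0, 1, 0, 0.145, 0, 0, 0, 0, 1, 0, 0.145, 0, 0, 0, 0, 1]

```text
t: 2.55
tool_pos: [0.4899, -0.1353, 0.1878]
tool_rot: [-1.122, 1.35, -1.345]
contact_force: [-0.8, 0.2, -0.3]
opening: 0.0853
```

```bash
cat >> h.py <<'E'
def want(pos,jaw,tag=None):
    """shift in tool axes (cm) and turn (tool rotvec) to pos (m) with tool down, jaw z at angle jaw deg"""
    o=monitor.get_obs(); M=R.from_rotvec(o['tool_rot']).as_matrix()
    a=np.deg2rad(jaw); z=np.array([np.cos(a),np.sin(a),0]); y=np.array([0,0,-1.]); T=np.stack([np.cross(y,z),y,z],1)
    print('t',round(float(o['t']),2),'pos',np.round(o['tool_pos']*1000,1),'F',np.round(o['contact_force'],2),'M',np.round(o['wrist_torque'],3),'open',round(float(o['opening'])*1000,1),'q',np.round(o['q'],2))
    print('turn',np.round(R.from_matrix(M.T@T).as_rotvec(),4),'shift cm, present axes',np.round(M.T@(np.array(pos)-o['tool_pos'])*100,2),'after turn',np.round(T.T@(np.array(pos)-o['tool_pos'])*100,2))
E
python3 -c "
from h import *
want([.5537,-.294,.19],-8.9)
grab('wrist','w1')"
```

```text
t 2.55 pos [ 489.9 -135.3  187.8] F [-0.78  0.22 -0.31] M [-0.009  0.011 -0.011] open 85.3 q [-0.41 -0.22  1.88 -0.    1.48 -0.23]
turn [ 0.0063 -0.0318  0.0031] shift cm, present axes [14.4  -0.23  9.22] after turn [14.69 -0.22  8.75]
```

View pics/w1.png

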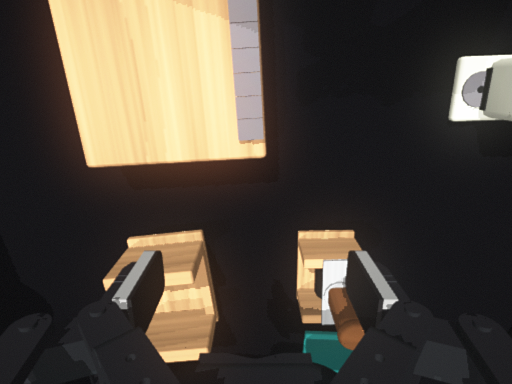

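The wrist view shows the slab's strip at (248,90), the big cradle on the left at (165,300) and the roller in its cradle at (335,290). The turquoise cradle is behind it.

servo_tool:
  commands: [0, -0.032, 0, 0, 0, 0, 1, 0, 0, 0, 3.65, 0, 2.2, 1, 0, 0, 0, 3.65, 0, 2.2, 1, 0, 0, 0, 3.65, 0, 2.2, 1, 0, 0, 0, 3.65, -0.2, 2.2, 1, 0, 0, 0, 0, 0, 0, 1]

```text
t: 3.2
tool_pos: [0.557, -0.2963, 0.1872]
tool_rot: [-1.152, 1.309, -1.3]
contact_force: [-0.0, -0.5, -1.0]
opening: 0.0856
```

```bash
python3 -c "
from h import *
want([.5537,-.294,.077],-8.9)
grab('wrist','w2')
d=np.load('w2.npz');P=pts(d);Z=P[...,2];hsv=cv2.cvtColor(d['frame'],cv2.COLOR_RGB2HSV)
v=(d['depth']>.05)&(abs(P[...,0]-.55)<.06)&(abs(P[...,1]+.29)<.06)
for n,m in (('top',v&(Z>.122)&(Z<.14)),('bar',v&(Z>.058)&(Z<.072)&(hsv[...,1]<50)&(hsv[...,2]>90)),('handle',v&(Z>.075)&(Z<.118))):
  q=P[m]
  if len(q)>5: r=cv2.minAreaRect(q[:,:2].astype(np.float32)*1000);print(n,len(q),np.round(r[0],1),np.round(r[1],1),round(r[2],1))
"
```

```text
t 3.2 pos [ 557.  -296.3  187.2] F [-0.03 -0.48 -1.01] M [ 0.022  0.04  -0.004] open 85.6 q [-0.6   0.08  1.6  -0.01  1.47 -0.47]
turn [0.008  0.0264 0.0016] shift cm, present axes [-0.21 11.03 -0.27] after turn [-0.18 11.02 -0.37]
top 1200 [ 554.7 -290.8] [29.8 30.7] 82.1
bar 2059 [ 549.6 -291.8] [86.9 65. ] 80.4
handle 308 [ 555.8 -281.8] [ 5.3 25.8] 81.7
```

View pics/w2.png

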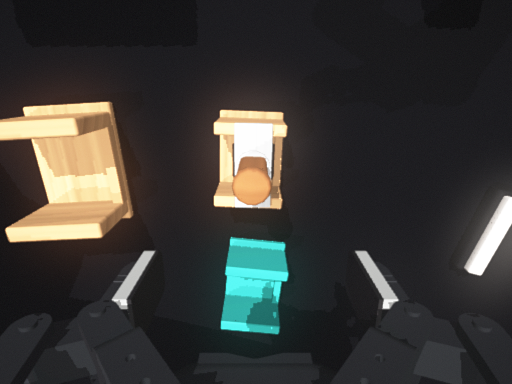

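servo_tool:
  commands: [0, 0.026, 0, -0.33, 0, -0.3, 1, 0, 0, 0, 0, 2.7, 0, 1, 0, 0, 0, 0, 2.7, 0, 1, 0, 0, 0, 0, 2.6, 0, 1, 0, 0, 0, 0, 2.5, 0, 1, 0, 0, 0, 0, 0, 0, 1]

```text
t: 3.85
tool_pos: [0.5515, -0.283, 0.0814]
tool_rot: [-1.142, 1.32, -1.311]
contact_force: [-0.8, 0.2, -0.7]
opening: 0.0853
```

```bash
python3 -c "
from h import *
want([.5543,-.2925,.077],-8.9)"
```

```text
t 3.85 pos [ 551.5 -283.    81.4] F [-0.82  0.18 -0.72] M [-0.008  0.032  0.001] open 85.3 q [-0.59  0.14  1.72 -0.    1.29 -0.45]
turn [0.0066 0.0107 0.    ] shift cm, present axes [0.9  0.44 0.42] after turn [0.89 0.44 0.42]
```

servo_tool:
  commands: [0.006, 0.01, 0, 0.9, 0.4, 0.42, 1, 0, 0, 0, 0, 0, 0, 1]

```text
t: 4.05
tool_pos: [0.5549, -0.2916, 0.0792]
tool_rot: [-1.133, 1.319, -1.322]
contact_force: [0.7, -0.1, -0.3]
opening: 0.0855
```

```bash
python3 -c "
from h import *
want([.5543,-.2925,.077],-8.9)"
```

```text
t 4.05 pos [ 554.9 -291.6   79.2] F [ 0.69 -0.14 -0.27] M [-0.007  0.029  0.022] open 85.5 q [-0.6   0.15  1.71 -0.    1.28 -0.45]
turn [-0.0015  0.0028  0.0008] shift cm, present axes [ 0.1   0.22 -0.04] after turn [ 0.1   0.22 -0.04]
```

Aligned to about 1 mm. Closing now.

servo_tool:
  commands: [0, 0, 0, 0, 0.3, 0, 0, 0, 0, 0, 0, 0.1, 0, 0, 0, 0, 0, 0, 0.1, 0, 0, 0, 0, 0, 0, 0, 0, 0, 0, 0, 0, 0, 0, 0, 0, 0, 0, 0, 0, 0, 0, 0, 0, 0, 0, 0, 0, 0, 0]
  grip_force: 90

```text
t: 4.75
tool_pos: [0.5572, -0.2934, 0.0795]
tool_rot: [-1.131, 1.312, -1.328]
contact_force: [-0.4, 1.1, 0.6]
opening: 0.0233
```

```bash
python3 -c "
from h import *
want([.5543,-.2925,.077],-8.9)
grab('wrist','w3');grab('side','s3')
"
```

```text
t 4.75 pos [ 557.2 -293.4   79.5] F [-0.36  1.09  0.62] M [-0.002  0.05   0.025] open 23.3 q [-0.6   0.15  1.71 -0.    1.27 -0.45]
turn [-0.0082  0.0029  0.0041] shift cm, present axes [-0.05  0.25 -0.31] after turn [-0.05  0.25 -0.31]
```

View pics/s3.png

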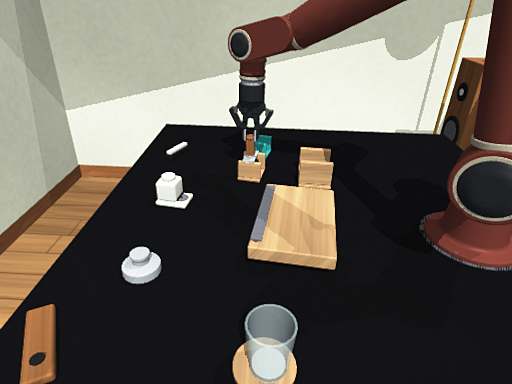

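servo_tool:
  commands: [0, 0, 0, 0, -1.0, 0, 0, 0, 0, 0, 0, -2.0, 0, 0, 0, 0, 0, 0, -2.5, 0, 0, 0, 0, 0, 0, -2.5, 0, 0, 0, 0, 0, 0, -2.5, 0, 0, 0, 0, 0, 0, 0, 0, 0, 0, 0, 0, 0, 0, 0, 0]

```text
t: 5.55
tool_pos: [0.5529, -0.29, 0.1813]
tool_rot: [-1.134, 1.324, -1.317]
contact_force: [-0.1, 0.2, -3.6]
opening: 0.0231
```

```bash
python3 -c "
from h import *
want([.5543,-.2925,.15],-8.9)
grab('wrist','w4');grab('side','s4')
import cv2
a=cv2.imread('pics/s4.png')[60:220,180:340];cv2.imwrite('pics/s4c.png',cv2.resize(a,None,fx=3.5,fy=3.5))
"
```

```text
t 5.55 pos [ 552.9 -290.   181.3] F [-0.12  0.17 -3.6 ] M [ 0.021  0.033 -0.053] open 23.1 q [-0.6   0.06  1.63  0.    1.46 -0.45]
turn [ 0.0034  0.0028 -0.0022] shift cm, present axes [0.23 3.13 0.19] after turn [0.22 3.13 0.18]
```

View pics/s4c.png

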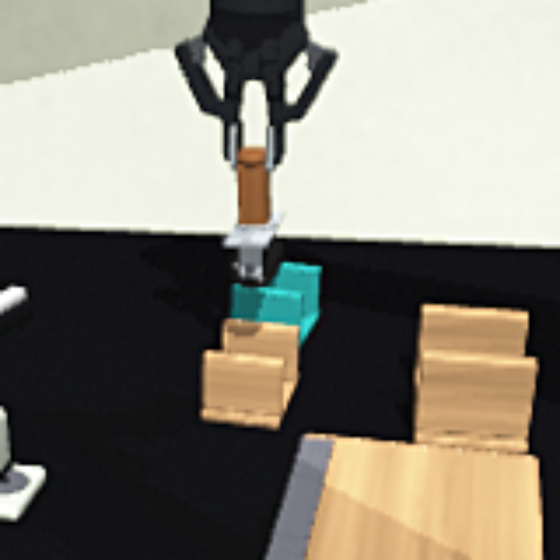

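View pics/w4.png

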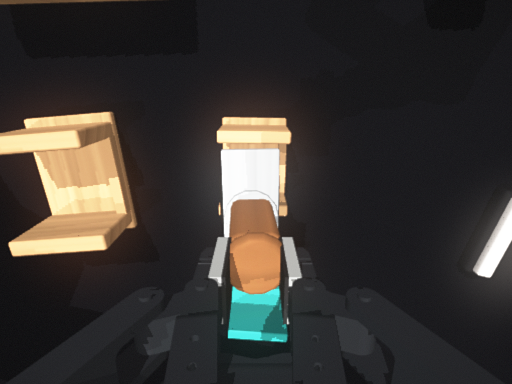

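Roller held upright and clear of the cradle (s4 crop: the wheel at (250,270) hangs free). Next, checking for grip slip and fixing the strip's line by colour, cast onto its plane.

```bash
python3 - <<'E'
from h import *
d=np.load('s4.npz');P=pts(d);Z=P[...,2];hsv=cv2.cvtColor(d['frame'],cv2.COLOR_RGB2HSV)
v=(abs(P[...,0]-.55)<.05)&(abs(P[...,1]+.29)<.06)&(hsv[...,1]<40)&(hsv[...,2]>110)&(Z>.13)&(Z<.185)
q=P[v];print('bar side',len(q),np.round(np.percentile(q[:,2],[5,25,50,75,95])*1000,1))
d=np.load('w4.npz');P=pts(d);Z=P[...,2];hsv=cv2.cvtColor(d['frame'],cv2.COLOR_RGB2HSV)
v=np.zeros(Z.shape,bool);v[155:190,228:275]=1
q=P[v];print('bar wrist',np.round(np.percentile(q[:,2],[5,25,50,75,95])*1000,1))
v[:]=0;v[145:240,215:285]=1;v&=(hsv[...,1]<40)&(hsv[...,2]>100)&(abs(Z-.167)<.012);q=P[v];print(len(q),'yaw',cv2.minAreaRect(q[:,:2].astype(np.float32)*1000), 'tilt fit',np.linalg.lstsq(np.c_[q[:,:2],np.ones(len(q))],q[:,2],rcond=None)[0])
# strip cast
for n in ('top0','side0','w1'):
    d=np.load(n+'.npz');f=d['frame'].astype(int);hsv=cv2.cvtColor(d['frame'],cv2.COLOR_RGB2HSV);P=pts(d)
    m=(f[...,2]>f[...,0]+3)&(hsv[...,2]>50)&(hsv[...,2]<200)
    m&=(abs(P[...,0]-.5)<.06)&(abs(P[...,1]-.01)<.16)&(P[...,2]>.045)
    m=cv2.morphologyEx(m.astype(np.uint8),cv2.MORPH_OPEN,np.ones((3,3)))
    k,l,s,c=cv2.connectedComponentsWithStats(m); i=1+np.argmax(s[1:,4]); v,u=np.nonzero(l==i)
    K=d['camera_matrix'];T=d['cam_to_world'];r=np.stack([(u-K[0,2])/K[0,0],(v-K[1,2])/K[1,1],np.ones(len(u))],-1)@T[:3,:3].T
    t=(.066-T[2,3])/r[:,2];X=T[:3,3]+r*t[:,None]
    r=cv2.minAreaRect(X[:,:2].astype(np.float32)*1000);print(n,len(u),np.round(r[0],1),np.round(r[1],1),round(r[2],2))
E
```

```text
bar side 147 [137.9 155.1 170.  171.6 175.3]
bar wrist [166.7 167.4 168.1 168.6 169.3]
3251 yaw ((552.247314453125, -275.3758239746094), (58.519893646240234, 36.00325393676758), 81.65287780761719) tilt fit [-0.05732322 -0.0376025   0.19031408]
top0 37 [494.2 -87.1] [15.3 12.8] 1.1
side0 525 [507.1  16.6] [237.5  23.1] 82.57Traceback (most recent call last):
  File "<stdin>", line 15, in <module>
    return _wrapfunc(a, 'argmax', axis=axis, out=out, **kwds)
    return bound(*args, **kwds)
ValueError: attempt to get argmax of an empty sequence
```

servo_tool:
  commands: [0, 0, 0, -2.0, 0, -1.0, 0, 0, 0, 0, -3.6, 0, -1.8, 0, 0, 0, 0, -3.6, 0, -1.8, 0, 0, 0, 0, -3.6, 0, -1.8, 0, 0, -0.14, 0, -3.6, 0, -1.8, 0, 0, -0.146, 0, 0, 0, 0, 0, 0, -0.146, 0, 0, 0, 0, 0, 0, -0.146, 0, 0, 0, 0, 0, 0, -0.146, 0, 0, 0, 0, 0, 0, -0.146, 0, 0, 0, 0, 0, 0, -0.146, 0, 0, 0, 0, 0, 0, -0.146, 0, 0, 0, 0, 0, 0, -0.146, 0, 0, 0, 0, 0, 0, -0.146, 0, 0, 0, 0, 0, 0, -0.146, 0, 0, 0, 0, 0, 0, 0, 0, 0, 0, 0, 0]

```text
t: 7.25
tool_pos: [0.478, -0.1018, 0.1488]
tool_rot: [-1.549, 0.106, -0.029]
contact_force: [0.2, 0.2, -3.5]
opening: 0.0229
```

```bash
python3 -c "
from h import *
want([.4924,-.0956,.165],82.6)
grab('wrist','w5')"
```

```text
t 7.25 pos [ 478.  -101.8  148.8] F [ 0.16  0.19 -3.55] M [ 0.011 -0.054 -0.056] open 22.9 q [-0.36 -0.21  1.94  0.    1.46 -1.85]
turn [-0.0176  0.0431 -0.05  ] shift cm, present axes [ 1.3  -1.67  0.77] after turn [ 1.34 -1.62  0.8 ]
```

View pics/w5.png

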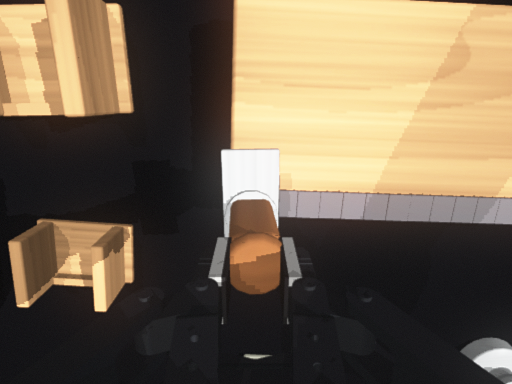

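Wrist view: the roller is near the strip's near end; the strip runs right from (285,205) to (512,210). Turning and shifting into line.

servo_tool:
  commands: [-0.018, 0.043, -0.05, 1.3, -1.6, 0.8, 0, 0, 0, 0, 0, 0, 0, 0, 0, 0, 0, 0, 0, 0, 0]

```text
t: 7.6
tool_pos: [0.4904, -0.0948, 0.1608]
tool_rot: [-1.568, 0.114, -0.105]
contact_force: [-0.1, 0.1, -4.1]
opening: 0.0228
```

```bash
python3 -c "
from h import *
want([.4924,-.0956,.165],82.6)
grab('wrist','w6');grab('side','s6')
import cv2
a=cv2.imread('pics/s6.png')[100:280,200:360];cv2.imwrite('pics/s6c.png',cv2.resize(a,None,fx=3.3,fy=3.3))
"
```

```text
t 7.6 pos [490.4 -94.8 160.8] F [-0.06  0.13 -4.14] M [-0.01  -0.003 -0.002] open 22.8 q [-0.34 -0.23  1.93 -0.    1.44 -1.77]
turn [ 0.     -0.0104 -0.006 ] shift cm, present axes [ 0.21 -0.42 -0.05] after turn [ 0.21 -0.42 -0.05]
```

View pics/w6.png

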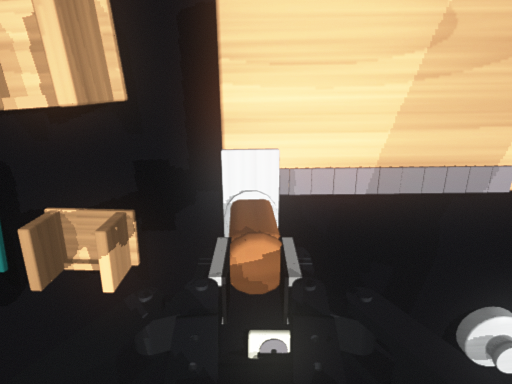

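View pics/s6c.png

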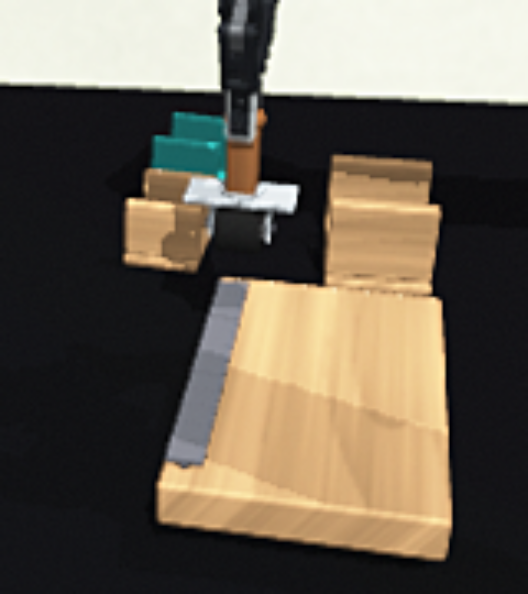

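```bash
python3 - <<'E'
from h import *
for n in('s6',):
    d=np.load(n+'.npz');P=pts(d);Z=P[...,2];hsv=cv2.cvtColor(d['frame'],cv2.COLOR_RGB2HSV)
    v=(abs(P[...,0]-.49)<.07)&(abs(P[...,1]+.095)<.05)&(hsv[...,1]<50)&(hsv[...,2]>110)&(Z>.13)&(Z<.16)
    q=P[v];r=cv2.minAreaRect(q[:,:2].astype(np.float32)*1000);print(len(q),r,np.median(q[:,2]),np.linalg.lstsq(np.c_[q[:,:2]-q[:,:2].mean(0),np.ones(len(q))],q[:,2],rcond=None)[0])
E
```

```text
231 ((488.7840270996094, -94.9933853149414), (37.23077392578125, 83.86953735351562), 83.43406677246094) 0.14982680442466845 [-0.02745251 -0.07667238  0.14892117]
```

servo_tool:
  commands: [0, -0.01, -0.006, 0.4, 1.0, -0.1, 0, 0, 0, 0, 0, 0.8, 0, 0, 0, 0, 0, 0, 0, 0, 0]

```text
t: 8.0
tool_pos: [0.4938, -0.0971, 0.1401]
tool_rot: [-1.568, 0.103, -0.101]
contact_force: [0.0, 0.6, -3.4]
opening: 0.0223
```

```bash
python3 -c "
from h import *
want([.494,-.0956,.135],82.6)"
```

```text
t 8.0 pos [493.8 -97.1 140.1] F [ 0.01  0.63 -3.35] M [0.016 0.007 0.035] open 22.3 q [-0.34 -0.2   1.95  0.    1.4  -1.78]
turn [-0.0004 -0.0008 -0.0016] shift cm, present axes [0.   0.51 0.16] after turn [0.   0.51 0.16]
```

servo_tool:
  commands: [0, 0, 0, 0, 0.3, 0, 0, 0, 0, 0, 0, 0.3, 0, 0]

```text
t: 8.2
tool_pos: [0.4934, -0.0973, 0.133]
tool_rot: [-1.568, 0.104, -0.1]
contact_force: [0.7, -0.5, -3.6]
opening: 0.0226
```

servo_tool:
  commands: [0, 0, 0, 0, 0.2, 0, 0]

```text
t: 8.3
tool_pos: [0.4933, -0.0972, 0.1305]
tool_rot: [-1.567, 0.105, -0.1]
contact_force: [0.3, -0.7, -3.8]
opening: 0.023
```

servo_tool:
  commands: [0, 0, 0, 0, 0.2, 0, 0]

```text
t: 8.4
tool_pos: [0.4934, -0.0974, 0.1286]
tool_rot: [-1.568, 0.105, -0.1]
contact_force: [0.7, -0.1, -1.7]
opening: 0.0228
```

Contact is at about z = 0.1295. Pressing on in small steps.

servo_tool:
  commands: [0, 0, 0, 0, 0.1, 0, 0]

```text
t: 8.5
tool_pos: [0.4936, -0.0975, 0.1279]
tool_rot: [-1.568, 0.104, -0.101]
contact_force: [0.0, -0.3, -0.5]
opening: 0.023
```

servo_tool:
  commands: [0, 0, 0, 0, 0.1, 0, 0]

```text
t: 8.6
tool_pos: [0.494, -0.0976, 0.1276]
tool_rot: [-1.568, 0.103, -0.101]
contact_force: [-0.5, -0.3, -0.7]
opening: 0.0227
```

servo_tool:
  commands: [0, 0, 0, 0, 0.1, 0, 0]

```text
t: 8.7
tool_pos: [0.4943, -0.0978, 0.1272]
tool_rot: [-1.569, 0.103, -0.102]
contact_force: [-0.8, 0.1, -0.4]
opening: 0.0229
```

servo_tool:
  commands: [0, 0, 0, 0, 0.1, 0, 0]

```text
t: 8.8
tool_pos: [0.4945, -0.0979, 0.1268]
tool_rot: [-1.569, 0.102, -0.102]
contact_force: [-1.1, 0.0, 0.3]
opening: 0.0229
```

servo_tool:
  commands: [0, 0, 0, 0, 0.25, 0, 0, 0, 0, 0, 0, 0.25, 0, 0]

```text
t: 9.0
tool_pos: [0.4953, -0.0986, 0.1236]
tool_rot: [-1.571, 0.101, -0.104]
contact_force: [-1.6, -0.3, 5.1]
opening: 0.0227
```

servo_tool:
  commands: [0, 0, 0, 0, 0.25, 0, 0, 0, 0, 0, 0, 0.2, 0, 0]

```text
t: 9.2
tool_pos: [0.4962, -0.0996, 0.1212]
tool_rot: [-1.573, 0.099, -0.105]
contact_force: [-3.2, -1.1, 6.1]
opening: 0.0228
```

servo_tool:
  commands: [0, 0, 0, -0.05, 0.2, 0.05, 0]

```text
t: 9.3
tool_pos: [0.4962, -0.0996, 0.1204]
tool_rot: [-1.574, 0.098, -0.106]
contact_force: [-2.9, -0.7, 6.1]
opening: 0.0224
```

servo_tool:
  commands: [0, 0, 0, -0.05, 0.2, 0.05, 0]

```text
t: 9.4
tool_pos: [0.4962, -0.0996, 0.1195]
tool_rot: [-1.575, 0.098, -0.106]
contact_force: [-3.7, -0.6, 6.8]
opening: 0.0229
```

servo_tool:
  commands: [0, 0, 0, -0.05, 0.2, 0.05, 0]

```text
t: 9.5
tool_pos: [0.4961, -0.0996, 0.1187]
tool_rot: [-1.577, 0.097, -0.107]
contact_force: [-2.2, -0.5, 7.0]
opening: 0.0226
```

servo_tool:
  commands: [0, 0, 0, -0.05, 0.2, 0.05, 0, 0, 0, 0, -0.05, 0.2, 0.05, 0]

```text
t: 9.7
tool_pos: [0.4962, -0.1, 0.1176]
tool_rot: [-1.58, 0.096, -0.109]
contact_force: [-3.4, -1.8, 7.5]
opening: 0.0228
```

servo_tool:
  commands: [0, 0, 0, -0.05, 0.2, 0.05, 0]

```text
t: 9.8
tool_pos: [0.4964, -0.1003, 0.1172]
tool_rot: [-1.582, 0.095, -0.109]
contact_force: [-3.2, -1.0, 8.1]
opening: 0.0228
```

servo_tool:
  commands: [0, 0, 0, -0.05, 0.2, 0.05, 0]

```text
t: 9.9
tool_pos: [0.4965, -0.1007, 0.117]
tool_rot: [-1.584, 0.094, -0.11]
contact_force: [-3.4, -1.0, 8.7]
opening: 0.0229
```

servo_tool:
  commands: [0, 0, 0, -0.1, 0.18, 0.4, 0, 0, 0, 0, -0.1, 0.18, 0.4, 0]

```text
t: 10.1
tool_pos: [0.4969, -0.0949, 0.1172]
tool_rot: [-1.589, 0.092, -0.113]
contact_force: [-4.0, -0.3, 9.1]
opening: 0.0227
```

```bash
cat >> h.py <<'E'
def st():
    o=monitor.get_obs();p=o['tool_pos'];e=np.array([.1288,.9917]);n=np.array([.9917,-.1288])
    w=p[:2]-np.array([.5081,.0135]);F=o['contact_force']
    print('s',round(w@e*1000,1),'lat',round(w@n*1000,1))
    want([p[0],p[1],p[2]],82.6)
E
python3 -c "
from h import *
st()"
```

```text
s -108.9 lat 2.9
t 10.1 pos [496.9 -94.9 117.2] F [-4.05 -0.31  9.08] M [-0.225  1.005  0.011] open 22.7 q [-0.33 -0.19  1.98 -0.02  1.33 -1.76]
turn [ 0.0201 -0.0008  0.0148] shift cm, present axes [0. 0. 0.] after turn [0. 0. 0.]
```

servo_tool:
  commands: [0.005, 0, 0.004, -0.12, 0.17, 0.4, 0, 0.005, 0, 0.004, -0.12, 0.17, 0.4, 0, 0.005, 0, 0.004, -0.12, 0.17, 0.4, 0]

```text
t: 10.4
tool_pos: [0.498, -0.0871, 0.1189]
tool_rot: [-1.585, 0.094, -0.109]
contact_force: [-4.0, -4.2, 8.9]
opening: 0.0225
```

```bash
python3 -c "
from h import *
st()"
```

```text
s -101.0 lat 2.9
t 10.4 pos [498.  -87.1 118.9] F [-3.97 -4.19  8.92] M [-1.213  0.991 -0.002] open 22.5 q [-0.31 -0.19  1.97 -0.01  1.34 -1.75]
turn [ 0.0159 -0.0001  0.0106] shift cm, present axes [0. 0. 0.] after turn [0. 0. 0.]
```

servo_tool:
  commands: [0.005, 0, 0.004, -0.12, 0.17, 0.4, 0, 0.005, 0, 0.004, -0.12, 0.17, 0.4, 0, 0.005, 0, 0.004, -0.12, 0.17, 0.4, 0]

```text
t: 10.7
tool_pos: [0.4985, -0.0796, 0.1199]
tool_rot: [-1.581, 0.098, -0.105]
contact_force: [-1.8, -0.0, 6.5]
opening: 0.0224
```

servo_tool:
  commands: [0.005, 0, 0.004, -0.12, 0.17, 0.4, 0, 0.005, 0, 0.004, -0.12, 0.17, 0.4, 0, 0.005, 0, 0.004, -0.12, 0.17, 0.4, 0]

```text
t: 11.0
tool_pos: [0.4998, -0.0703, 0.1208]
tool_rot: [-1.572, 0.101, -0.103]
contact_force: [-2.9, -4.6, 8.8]
opening: 0.023
```

```bash
python3 -c "
from h import *
st()"
```

```text
s -84.1 lat 2.6
t 11.0 pos [499.8 -70.3 120.8] F [-2.88 -4.6   8.77] M [-1.439  0.803  0.015] open 23.0 q [-0.29 -0.18  1.97 -0.    1.36 -1.73]
turn [ 0.0035 -0.0001  0.0015] shift cm, present axes [0. 0. 0.] after turn [0. 0. 0.]
```

servo_tool:
  commands: [0.002, 0, 0.002, -0.12, 0.2, 0.4, 0, 0.002, 0, 0.002, -0.12, 0.2, 0.4, 0, 0.002, 0, 0.002, -0.12, 0.2, 0.4, 0]

```text
t: 11.3
tool_pos: [0.5009, -0.0638, 0.1214]
tool_rot: [-1.58, 0.099, -0.104]
contact_force: [-3.3, -2.6, 8.0]
opening: 0.0227
```

servo_tool:
  commands: [0.002, 0, 0.002, -0.12, 0.2, 0.4, 0, 0.002, 0, 0.002, -0.12, 0.2, 0.4, 0, 0.002, 0, 0.002, -0.12, 0.2, 0.4, 0]

```text
t: 11.6
tool_pos: [0.5019, -0.0545, 0.1212]
tool_rot: [-1.581, 0.098, -0.106]
contact_force: [-2.6, -0.7, 8.0]
opening: 0.0225
```

servo_tool:
  commands: [0.002, 0, 0.002, -0.12, 0.2, 0.4, 0, 0.002, 0, 0.002, -0.12, 0.2, 0.4, 0, 0.002, 0, 0.002, -0.12, 0.2, 0.4, 0]

```text
t: 11.9
tool_pos: [0.5035, -0.0461, 0.1222]
tool_rot: [-1.584, 0.096, -0.108]
contact_force: [-3.0, -3.4, 8.7]
opening: 0.0225
```

```bash
python3 -c "
from h import *
st()"
```

```text
s -59.7 lat 3.1
t 11.9 pos [503.5 -46.1 122.2] F [-2.99 -3.41  8.73] M [-1.055  0.981  0.019] open 22.5 q [-0.23 -0.19  1.97 -0.01  1.35 -1.67]
turn [ 0.0151 -0.0001  0.0086] shift cm, present axes [0. 0. 0.] after turn [0. 0. 0.]
```

servo_tool:
  commands: [0.006, 0, 0.004, -0.16, 0.21, 0.4, 0, 0.006, 0, 0.004, -0.16, 0.21, 0.4, 0, 0.006, 0, 0.004, -0.16, 0.21, 0.4, 0]

```text
t: 12.2
tool_pos: [0.5038, -0.0372, 0.1223]
tool_rot: [-1.574, 0.097, -0.105]
contact_force: [-1.5, -1.5, 8.5]
opening: 0.0227
```

servo_tool:
  commands: [0.006, 0, 0.004, -0.16, 0.21, 0.4, 0, 0.006, 0, 0.004, -0.16, 0.21, 0.4, 0, 0.006, 0, 0.004, -0.16, 0.21, 0.4, 0]

```text
t: 12.5
tool_pos: [0.5052, -0.0278, 0.1234]
tool_rot: [-1.562, 0.097, -0.105]
contact_force: [-3.0, -4.1, 8.3]
opening: 0.0228
```

servo_tool:
  commands: [0.005, 0, 0.004, -0.16, 0.21, 0.4, 0, 0.005, 0, 0.004, -0.16, 0.21, 0.4, 0, 0.005, 0, 0.004, -0.16, 0.21, 0.4, 0]

```text
t: 12.8
tool_pos: [0.5057, -0.0189, 0.1235]
tool_rot: [-1.555, 0.098, -0.104]
contact_force: [-1.2, -1.5, 7.2]
opening: 0.023
```

```bash
python3 -c "
from h import *
st()"
```

```text
s -32.4 lat 1.8
t 12.8 pos [505.7 -18.9 123.5] F [-1.2  -1.47  7.17] M [-0.407  0.444 -0.063] open 23.0 q [-0.19 -0.18  1.96  0.01  1.36 -1.64]
turn [-0.0136  0.0003  0.0028] shift cm, present axes [0. 0. 0.] after turn [0. 0. 0.]
```

servo_tool:
  commands: [-0.003, 0, 0.002, -0.14, 0.23, 0.4, 0, -0.003, 0, 0.002, -0.14, 0.23, 0.4, 0, -0.003, 0, 0.002, -0.14, 0.23, 0.4, 0]

```text
t: 13.1
tool_pos: [0.5077, -0.0088, 0.1237]
tool_rot: [-1.569, 0.095, -0.108]
contact_force: [-2.5, -4.8, 10.6]
opening: 0.0229
```

servo_tool:
  commands: [-0.002, 0, 0.002, -0.14, 0.23, 0.4, 0, -0.002, 0, 0.002, -0.14, 0.23, 0.4, 0, -0.002, 0, 0.002, -0.14, 0.23, 0.4, 0]

```text
t: 13.4
tool_pos: [0.5086, -0.0005, 0.1235]
tool_rot: [-1.586, 0.094, -0.11]
contact_force: [-2.2, -2.0, 8.4]
opening: 0.0232
```

servo_tool:
  commands: [0, 0, 0.002, -0.14, 0.23, 0.4, 0, 0, 0, 0.002, -0.14, 0.23, 0.4, 0, 0, 0, 0.002, -0.14, 0.23, 0.4, 0]

```text
t: 13.7
tool_pos: [0.5102, 0.0103, 0.1236]
tool_rot: [-1.589, 0.091, -0.113]
contact_force: [-2.4, -3.5, 10.4]
opening: 0.0225
```

```bash
python3 -c "
from h import *
st()"
```

```text
s -2.9 lat 2.5
t 13.7 pos [510.2  10.3 123.6] F [-2.36 -3.46 10.37] M [-0.817  0.844 -0.011] open 22.5 q [-0.11 -0.18  1.96 -0.02  1.35 -1.55]
turn [ 0.0201 -0.0003  0.0149] shift cm, present axes [0. 0. 0.] after turn [0. 0. 0.]
```

servo_tool:
  commands: [0.004, 0, 0.004, -0.16, 0.22, 0.4, 0, 0.004, 0, 0.004, -0.16, 0.22, 0.4, 0, 0.004, 0, 0.004, -0.16, 0.22, 0.4, 0]

```text
t: 14.0
tool_pos: [0.5107, 0.0188, 0.1238]
tool_rot: [-1.587, 0.093, -0.11]
contact_force: [-2.9, -2.7, 7.9]
opening: 0.023
```

servo_tool:
  commands: [0.004, 0, 0.004, -0.16, 0.22, 0.4, 0, 0.004, 0, 0.004, -0.16, 0.22, 0.4, 0, 0.004, 0, 0.004, -0.16, 0.22, 0.4, 0]

```text
t: 14.3
tool_pos: [0.5121, 0.03, 0.1239]
tool_rot: [-1.577, 0.093, -0.11]
contact_force: [-1.5, -0.5, 9.1]
opening: 0.0229
```

servo_tool:
  commands: [0.003, 0, 0.004, -0.16, 0.22, 0.4, 0, 0.003, 0, 0.004, -0.16, 0.22, 0.4, 0, 0.003, 0, 0.004, -0.16, 0.22, 0.4, 0]

```text
t: 14.6
tool_pos: [0.513, 0.0394, 0.1237]
tool_rot: [-1.575, 0.094, -0.108]
contact_force: [-2.8, -2.4, 6.8]
opening: 0.0227
```

```bash
python3 -c "
from h import *
st()"
```

```text
s 26.3 lat 1.5
t 14.6 pos [513.   39.4 123.7] F [-2.79 -2.43  6.75] M [-0.591  0.52  -0.017] open 22.7 q [-0.06 -0.17  1.95 -0.01  1.35 -1.5 ]
turn [0.0056 0.0004 0.0092] shift cm, present axes [0. 0. 0.] after turn [0. 0. 0.]
```

servo_tool:
  commands: [0.002, 0, 0.004, -0.14, 0.25, 0.4, 0, 0.002, 0, 0.004, -0.14, 0.25, 0.4, 0, 0.002, 0, 0.004, -0.14, 0.25, 0.4, 0]

```text
t: 14.9
tool_pos: [0.5152, 0.0512, 0.1233]
tool_rot: [-1.569, 0.095, -0.108]
contact_force: [-2.5, -2.3, 8.7]
opening: 0.023
```

servo_tool:
  commands: [0.002, 0, 0.004, -0.14, 0.24, 0.4, 0, 0.002, 0, 0.004, -0.14, 0.24, 0.4, 0, 0.002, 0, 0.004, -0.14, 0.24, 0.4, 0]

```text
t: 15.2
tool_pos: [0.5164, 0.0613, 0.1225]
tool_rot: [-1.569, 0.097, -0.105]
contact_force: [-2.2, -2.6, 8.7]
opening: 0.023
```

servo_tool:
  commands: [0.002, 0, 0.004, -0.14, 0.24, 0.4, 0, 0.002, 0, 0.004, -0.14, 0.24, 0.4, 0, 0.002, 0, 0.004, -0.14, 0.24, 0.4, 0]

```text
t: 15.5
tool_pos: [0.5181, 0.0732, 0.1223]
tool_rot: [-1.563, 0.098, -0.104]
contact_force: [-3.6, -4.1, 8.1]
opening: 0.0226
```

```bash
python3 -c "
from h import *
st()"
```

```text
s 60.5 lat 2.2
t 15.5 pos [518.1  73.2 122.3] F [-3.6  -4.14  8.12] M [-1.082  0.774 -0.002] open 22.6 q [-0.   -0.14  1.92  0.01  1.35 -1.45]
turn [-0.0054  0.0003  0.0034] shift cm, present axes [0. 0. 0.] after turn [0. 0. 0.]
```

servo_tool:
  commands: [0, 0, 0.003, -0.16, 0.26, 0.4, 0, 0, 0, 0.003, -0.16, 0.26, 0.4, 0, 0, 0, 0.003, -0.16, 0.26, 0.4, 0]

```text
t: 15.8
tool_pos: [0.5192, 0.0841, 0.1212]
tool_rot: [-1.567, 0.098, -0.105]
contact_force: [-1.9, -0.1, 10.2]
opening: 0.023
```

servo_tool:
  commands: [0, 0, 0.003, -0.16, 0.26, 0.4, 0, 0, 0, 0.003, -0.16, 0.26, 0.4, 0, 0, 0, 0.003, -0.16, 0.26, 0.4, 0]

```text
t: 16.1
tool_pos: [0.5207, 0.0962, 0.1206]
tool_rot: [-1.568, 0.096, -0.106]
contact_force: [-2.9, -3.4, 8.8]
opening: 0.0228
```

```bash
python3 -c "
from h import *
st()"
```

```text
s 83.6 lat 1.8
t 16.1 pos [520.7  96.2 120.6] F [-2.88 -3.44  8.81] M [-0.872  0.599 -0.022] open 22.8 q [ 0.04 -0.12  1.91 -0.    1.35 -1.4 ]
turn [-0.0009  0.0003  0.0063] shift cm, present axes [0. 0. 0.] after turn [0. 0. 0.]
```

servo_tool:
  commands: [0, 0, 0.003, -0.16, 0.26, 0.4, 0, 0, 0, 0.003, -0.16, 0.26, 0.4, 0, 0, 0, 0.003, -0.16, 0.26, 0.3, 0]

```text
t: 16.4
tool_pos: [0.522, 0.1075, 0.1197]
tool_rot: [-1.568, 0.095, -0.108]
contact_force: [-1.2, 0.2, 9.8]
opening: 0.0229
```

servo_tool:
  commands: [0, 0, 0.003, -0.16, 0.26, 0.3, 0, 0, 0, 0.003, -0.16, 0.26, 0.3, 0, 0, 0, 0.003, -0.16, 0.26, 0.3, 0]

```text
t: 16.7
tool_pos: [0.5229, 0.1167, 0.1188]
tool_rot: [-1.569, 0.094, -0.108]
contact_force: [-1.7, -3.1, 7.9]
opening: 0.0228
```

```bash
python3 -c "
from h import *
st()"
```

```text
s 104.3 lat 1.4
t 16.7 pos [522.9 116.7 118.8] F [-1.65 -3.11  7.86] M [-0.804  0.616 -0.086] open 22.8 q [ 0.08 -0.11  1.9  -0.    1.34 -1.36]
turn [-0.0001  0.0006  0.0095] shift cm, present axes [0. 0. 0.] after turn [0. 0. 0.]
```

servo_tool:
  commands: [0, 0, 0.003, -0.16, 0.27, 0.3, 0, 0, 0, 0.003, -0.16, 0.27, 0.3, 0]

```text
t: 16.9
tool_pos: [0.5236, 0.1226, 0.1179]
tool_rot: [-1.57, 0.093, -0.109]
contact_force: [-1.8, -1.5, 8.7]
opening: 0.0226
```

servo_tool:
  commands: [0, 0, 0.003, -0.14, 0.27, 0.2, 0, 0, 0, 0.003, -0.14, 0.27, 0.2, 0]

```text
t: 17.1
tool_pos: [0.5247, 0.1277, 0.1174]
tool_rot: [-1.567, 0.092, -0.11]
contact_force: [-2.3, -0.1, 10.6]
opening: 0.0229
```

```bash
python3 -c "
from h import *
st();grab('side','s7')
a=cv2.imread('pics/s7.png')[100:290,200:360];cv2.imwrite('pics/s7c.png',cv2.resize(a,None,fx=3.1,fy=3.1))"
```

```text
s 115.4 lat 1.7
t 17.1 pos [524.7 127.7 117.4] F [-2.26 -0.15 10.59] M [ 0.092  0.576 -0.003] open 22.9 q [ 0.1  -0.1   1.9  -0.    1.33 -1.34]
turn [-0.0019  0.0005  0.0119] shift cm, present axes [0. 0. 0.] after turn [0. 0. 0.]
```

View pics/s7c.png

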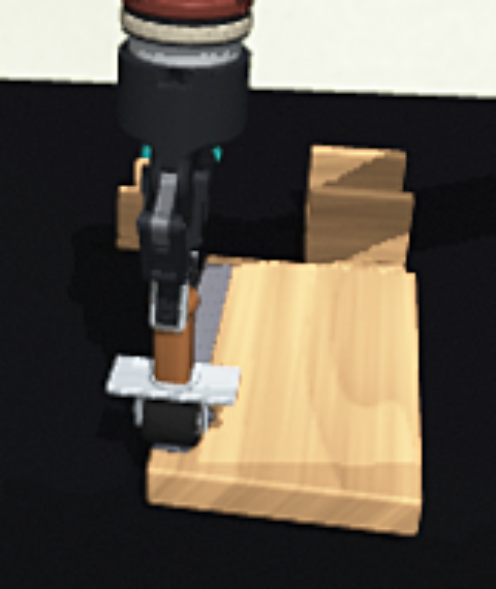

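The wheel is at the far end (s = +115 mm) with about 14 N. I'll roll back over the strip at the same pressure to make sure.

servo_tool:
  commands: [0, 0, 0.003, -0.14, 0.26, -0.3, 0, 0, 0, 0.003, -0.14, 0.26, -0.4, 0, 0, 0, 0.003, -0.14, 0.26, -0.5, 0]

```text
t: 17.45
tool_pos: [0.524, 0.1199, 0.1176]
tool_rot: [-1.559, 0.089, -0.111]
contact_force: [-2.7, 1.3, 9.9]
opening: 0.0227
```

servo_tool:
  commands: [0, 0, 0.003, -0.14, 0.26, -0.5, 0, 0, 0, 0.003, -0.14, 0.26, -0.5, 0, 0, 0, 0.003, -0.14, 0.26, -0.5, 0]

```text
t: 17.75
tool_pos: [0.5235, 0.11, 0.1186]
tool_rot: [-1.546, 0.086, -0.114]
contact_force: [-2.9, 1.3, 10.2]
opening: 0.0228
```

```bash
python3 -c "
from h import *
st()"
```

```text
s 97.7 lat 2.8
t 17.75 pos [523.5 110.  118.6] F [-2.95  1.32 10.24] M [0.403 0.804 0.013] open 22.8 q [ 0.06 -0.12  1.91  0.02  1.33 -1.39]
turn [-0.0236  0.0016  0.0162] shift cm, present axes [0. 0. 0.] after turn [0. 0. 0.]
```

servo_tool:
  commands: [-0.006, 0, 0.005, -0.18, 0.25, -0.5, 0, -0.006, 0, 0.005, -0.18, 0.25, -0.5, 0, -0.006, 0, 0.005, -0.18, 0.25, -0.5, 0, -0.006, 0, 0.005, -0.18, 0.25, -0.5, 0]

```text
t: 18.15
tool_pos: [0.5211, 0.095, 0.1202]
tool_rot: [-1.557, 0.09, -0.11]
contact_force: [-2.0, 3.5, 11.0]
opening: 0.023
```

servo_tool:
  commands: [-0.004, 0, 0.005, -0.18, 0.25, -0.5, 0, -0.004, 0, 0.005, -0.18, 0.25, -0.5, 0, -0.004, 0, 0.005, -0.18, 0.25, -0.5, 0, -0.004, 0, 0.005, -0.18, 0.25, -0.5, 0]

```text
t: 18.55
tool_pos: [0.5188, 0.079, 0.1215]
tool_rot: [-1.564, 0.093, -0.107]
contact_force: [-1.6, 1.7, 8.4]
opening: 0.0226
```

```bash
python3 -c "
from h import *
st()"
```

```text
s 66.3 lat 2.2
t 18.55 pos [518.8  79.  121.5] F [-1.62  1.68  8.36] M [ 0.357  0.424 -0.056] open 22.6 q [ 0.01 -0.14  1.93  0.    1.35 -1.44]
turn [-0.0054  0.0015  0.0087] shift cm, present axes [0. 0. 0.] after turn [0. 0. 0.]
```

servo_tool:
  commands: [-0.002, 0, 0.005, -0.18, 0.26, -0.5, 0, -0.002, 0, 0.005, -0.18, 0.26, -0.5, 0, -0.002, 0, 0.005, -0.18, 0.26, -0.5, 0, -0.002, 0, 0.005, -0.18, 0.26, -0.5, 0]

```text
t: 18.95
tool_pos: [0.5172, 0.0633, 0.1226]
tool_rot: [-1.56, 0.094, -0.106]
contact_force: [-1.6, 1.2, 9.3]
opening: 0.0228
```

servo_tool:
  commands: [-0.002, 0, 0.005, -0.18, 0.26, -0.5, 0, -0.002, 0, 0.005, -0.18, 0.26, -0.5, 0, -0.002, 0, 0.005, -0.18, 0.26, -0.5, 0, -0.002, 0, 0.005, -0.18, 0.26, -0.5, 0]

```text
t: 19.35
tool_pos: [0.5153, 0.0466, 0.1233]
tool_rot: [-1.559, 0.096, -0.104]
contact_force: [-1.6, 1.2, 9.7]
opening: 0.0227
```

```bash
python3 -c "
from h import *
st()"
```

```text
s 33.7 lat 2.9
t 19.35 pos [515.3  46.6 123.3] F [-1.62  1.24  9.71] M [0.226 0.515 0.018] open 22.7 q [-0.06 -0.16  1.94  0.01  1.35 -1.5 ]
turn [-0.0096  0.0017  0.0048] shift cm, present axes [0. 0. 0.] after turn [0. 0. 0.]
```

servo_tool:
  commands: [-0.004, 0, 0.004, -0.2, 0.26, -0.5, 0, -0.004, 0, 0.004, -0.2, 0.26, -0.5, 0, -0.004, 0, 0.004, -0.2, 0.26, -0.5, 0, -0.004, 0, 0.004, -0.2, 0.26, -0.5, 0]

```text
t: 19.75
tool_pos: [0.5127, 0.0292, 0.1237]
tool_rot: [-1.568, 0.094, -0.106]
contact_force: [-1.7, 1.9, 10.2]
opening: 0.0229
```

servo_tool:
  commands: [-0.004, 0, 0.004, -0.2, 0.26, -0.5, 0, -0.004, 0, 0.004, -0.2, 0.26, -0.5, 0, -0.004, 0, 0.004, -0.2, 0.26, -0.5, 0, -0.004, 0, 0.004, -0.2, 0.26, -0.5, 0]

```text
t: 20.15
tool_pos: [0.51, 0.0111, 0.1237]
tool_rot: [-1.579, 0.093, -0.108]
contact_force: [-1.0, 0.6, 9.1]
opening: 0.0228
```

servo_tool:
  commands: [-0.004, 0, 0.004, -0.2, 0.26, -0.5, 0, -0.004, 0, 0.004, -0.2, 0.26, -0.5, 0, -0.004, 0, 0.004, -0.2, 0.26, -0.5, 0, -0.004, 0, 0.004, -0.2, 0.26, -0.5, 0]

```text
t: 20.55
tool_pos: [0.5072, -0.0076, 0.1234]
tool_rot: [-1.591, 0.092, -0.11]
contact_force: [-0.3, 1.3, 9.7]
opening: 0.0228
```

```bash
python3 -c "
from h import *
st()"
```

```text
s -21.1 lat 1.8
t 20.55 pos [507.2  -7.6 123.4] F [-0.29  1.3   9.65] M [0.128 0.298 0.014] open 22.8 q [-0.15 -0.19  1.96 -0.02  1.35 -1.59]
turn [0.0217 0.001  0.0127] shift cm, present axes [0. 0. 0.] after turn [0. 0. 0.]
```

servo_tool:
  commands: [0.004, 0, 0.004, -0.16, 0.26, -0.5, 0, 0.004, 0, 0.004, -0.16, 0.26, -0.5, 0, 0.004, 0, 0.004, -0.16, 0.26, -0.5, 0, 0.004, 0, 0.004, -0.16, 0.26, -0.5, 0]

```text
t: 20.95
tool_pos: [0.5053, -0.0269, 0.1226]
tool_rot: [-1.572, 0.09, -0.111]
contact_force: [-1.2, 1.8, 9.2]
opening: 0.0227
```

servo_tool:
  commands: [0.002, 0, 0.004, -0.16, 0.26, -0.5, 0, 0.002, 0, 0.004, -0.16, 0.26, -0.5, 0, 0.002, 0, 0.004, -0.16, 0.26, -0.5, 0, 0.002, 0, 0.004, -0.16, 0.26, -0.5, 0]

```text
t: 21.35
tool_pos: [0.5031, -0.0469, 0.1216]
tool_rot: [-1.562, 0.089, -0.111]
contact_force: [-1.3, 1.5, 7.5]
opening: 0.0228
```

servo_tool:
  commands: [0, 0, 0.004, -0.16, 0.26, -0.5, 0, 0, 0, 0.004, -0.16, 0.26, -0.5, 0, 0, 0, 0.004, -0.16, 0.26, -0.5, 0, 0, 0, 0.004, -0.16, 0.26, -0.5, 0]

```text
t: 21.75
tool_pos: [0.5006, -0.0673, 0.1203]
tool_rot: [-1.561, 0.09, -0.111]
contact_force: [-1.6, 2.1, 8.7]
opening: 0.0229
```

```bash
python3 -c "
from h import *
st()"
```

```text
s -81.1 lat 3.0
t 21.75 pos [500.6 -67.3 120.3] F [-1.64  2.07  8.68] M [ 0.367  0.394 -0.012] open 22.9 q [-0.29 -0.19  1.97  0.01  1.35 -1.73]
turn [-0.0084  0.0016  0.0128] shift cm, present axes [0. 0. 0.] after turn [0. 0. 0.]
```

servo_tool:
  commands: [-0.003, 0, 0.005, -0.18, 0.28, -0.45, 0, -0.003, 0, 0.005, -0.18, 0.28, -0.45, 0, -0.003, 0, 0.005, -0.18, 0.28, -0.45, 0]

```text
t: 22.05
tool_pos: [0.4988, -0.082, 0.119]
tool_rot: [-1.572, 0.092, -0.109]
contact_force: [-1.5, -1.9, 7.5]
opening: 0.0229
```

servo_tool:
  commands: [-0.003, 0, 0.005, -0.18, 0.3, -0.35, 0, -0.003, 0, 0.005, -0.18, 0.3, -0.35, 0]

```text
t: 22.25
tool_pos: [0.4979, -0.0891, 0.1177]
tool_rot: [-1.577, 0.094, -0.108]
contact_force: [-1.1, 0.3, 9.5]
opening: 0.0231
```

servo_tool:
  commands: [-0.003, 0, 0.005, -0.18, 0.3, -0.35, 0, -0.003, 0, 0.005, -0.18, 0.3, -0.35, 0]

```text
t: 22.45
tool_pos: [0.4972, -0.0971, 0.117]
tool_rot: [-1.585, 0.095, -0.107]
contact_force: [-1.8, 0.2, 9.1]
opening: 0.023
```

```bash
python3 -c "
from h import *
st()"
```

```text
s -111.1 lat 3.5
t 22.45 pos [497.2 -97.1 117. ] F [-1.84  0.23  9.11] M [-0.053  0.389 -0.023] open 23.0 q [-0.33 -0.18  1.97 -0.01  1.34 -1.77]
turn [0.0159 0.0008 0.0084] shift cm, present axes [0. 0. 0.] after turn [0. 0. 0.]
```

servo_tool:
  commands: [0.005, 0, 0.003, -0.16, 0.3, -0.25, 0, 0.005, 0, 0.003, -0.16, 0.32, -0.2, 0]

```text
t: 22.65
tool_pos: [0.4968, -0.1038, 0.116]
tool_rot: [-1.58, 0.093, -0.108]
contact_force: [-1.5, -2.4, 8.4]
opening: 0.0229
```

servo_tool:
  commands: [0.004, 0, 0.003, -0.1, 0.3, 0.1, 0, 0, 0, 0, 0, -0.8, 0, 0, 0, 0, 0, 0, -2, 0, 0, 0, 0, 0, 0, -2.5, 0, 0, 0, 0, 0, 0, -2.5, 0, 0, 0, 0, 0, 0, -0.5, 0, 0]

```text
t: 23.25
tool_pos: [0.4946, -0.1022, 0.1957]
tool_rot: [-1.575, 0.097, -0.105]
contact_force: [0.5, 0.3, -2.4]
opening: 0.0233
```

```bash
python3 -c "
from h import *
st()
grab('wrist','w8');grab('side','s8');grab('top','t8')
a=cv2.imread('pics/s8.png')[100:290,200:360];cv2.imwrite('pics/s8c.png',cv2.resize(a,None,fx=3.1,fy=3.1))"
```

```text
s -116.5 lat 1.5
t 23.25 pos [ 494.6 -102.2  195.7] F [ 0.53  0.26 -2.42] M [-0.01  -0.079  0.   ] open 23.3 q [-0.35 -0.24  1.89 -0.    1.49 -1.79]
turn [0.006  0.0007 0.0053] shift cm, present axes [0. 0. 0.] after turn [0. 0. 0.]
```

View pics/s8c.png

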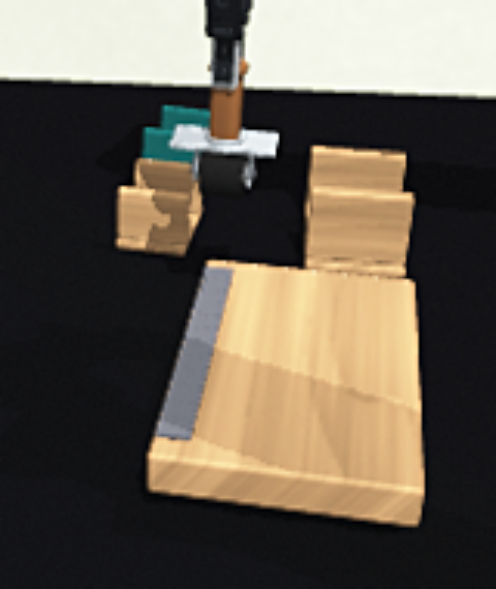

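View pics/w8.png

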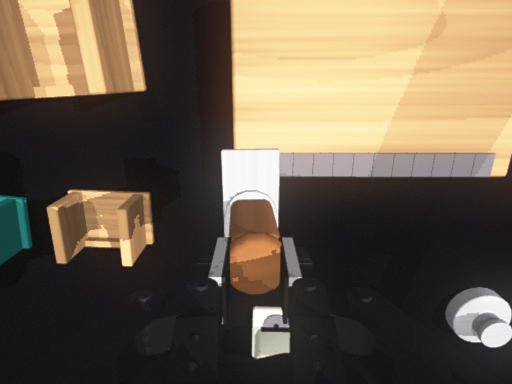

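```bash
python3 - <<'E'
from h import *
e=np.array([.1288,.9917]);n=np.array([.9917,-.1288])
for f in ('side0','s8','top0','t8','w8'):
    P=pts(np.load(f+'.npz')).reshape(-1,3);w=P[:,:2]-np.array([.5065,.0135]);s=w@e;l=w@n
    # plane through slab
    k=(abs(s)<.13)&(l<-.025)&(l>-.12)&(abs(P[:,2]-.06)<.012)
    A=np.c_[s,l,np.ones(len(s))];c=np.linalg.lstsq(A[k],P[k,2],rcond=None)[0]
    h=(P[:,2]-A@c)*1000
    out=[]
    for i in range(12):
        m=(abs(s-(-.11+.02*i))<.008)&(abs(l)<.008)&(abs(h)<12);out.append(round(float(np.median(h[m])),1) if m.sum()>4 else None)
    print(f,out)
E
```

```text
side0 [6.4, 6.1, 6.5, 6.2, 6.6, 6.7, 6.7, 6.6, 6.3, 6.4, 5.9, 5.9]
s8 [3.0, 3.2, 2.4, 2.5, 2.7, 2.9, 3.2, 2.9, 3.0, 2.9, 3.0, 3.0]
top0 [5.8, 5.7, 6.5, 5.6, 6.1, 6.2, 6.9, 6.8, 6.1, 6.0, 6.0, 5.6]
t8 [None, None, None, 3.5, 3.0, 3.1, 3.5, 3.8, 2.9, 3.6, 3.4, 3.6]
w8 [None, 2.9, 2.9, 3.0, 3.0, 2.9, 3.0, 3.0, 3.0, 3.0, 3.0, 3.0]
```

All 12 sections now stand 3.0 mm above the slab (they stood 5.6 to 6.9 before), so the strip is home. Now turning the roller back for the cradle.

servo_tool:
  commands: [0, 0.146, 0, 0, -0.2, 0, 0, 0, 0.146, 0, 0, -0.2, 0, 0, 0, 0.146, 0, 0, -0.2, 0, 0, 0, 0.146, 0, 0, -0.2, 0, 0, 0, 0.146, 0, 0, -0.2, 0, 0, 0, 0.146, 0, 0, -0.2, 0, 0, 0, 0.146, 0, 0, -0.2, 0, 0, 0, 0.146, 0, 0, -0.2, 0, 0, 0, 0.146, 0, 0, -0.2, 0, 0, 0, 0.146, 0, 0, -0.2, 0, 0, 0, 0.14, 0, 0, -0.2, 0, 0, 0, 0, 0, 0, 0, 0, 0]

```text
t: 24.6
tool_pos: [0.4795, -0.0954, 0.1818]
tool_rot: [-1.131, 1.397, -1.33]
contact_force: [-0.6, 0.2, -3.2]
opening: 0.0228
```

```bash
python3 -c "
from h import *
want([.5555,-.293,.18],-9.2)"
```

```text
t 24.6 pos [479.5 -95.4 181.8] F [-0.63  0.19 -3.19] M [-0.034 -0.107 -0.008] open 22.8 q [-0.35 -0.24  1.91 -0.    1.52 -0.14]
turn [ 0.045  -0.0446 -0.0058] shift cm, present axes [17.8  -0.43 11.46] after turn [18.29  0.18 10.66]
```

servo_tool:
  commands: [0.045, -0.044, 0, 0, 0, 0, 0, 0, 0, 0, 3.6, -0.2, 2.1, 0, 0, 0, 0, 3.6, -0.2, 2.1, 0, 0, 0, 0, 3.6, -0.2, 2.1, 0, 0, 0, 0, 3.0, -0.2, 2.0, 0, 0, 0, 0, 2.0, -0.1, 1.0, 0, 0, 0, 0, 0, 0, 0, 0]

```text
t: 25.3
tool_pos: [0.5435, -0.2667, 0.1722]
tool_rot: [-1.144, 1.326, -1.286]
contact_force: [0.8, 0.5, -3.4]
opening: 0.0228
```

```bash
python3 - <<'E'
from h import *
want([.5555,-.293,.18],-9.2)
d=grab('side','s9');grab('wrist','w9')
P=pts(d);Z=P[...,2];hsv=cv2.cvtColor(d['frame'],cv2.COLOR_RGB2HSV);o=monitor.get_obs();p=o['tool_pos']
v=(abs(P[...,0]-p[0])<.06)&(abs(P[...,1]-p[1])<.06)&(hsv[...,1]<50)&(hsv[...,2]>110)&(Z>p[2]-.03)&(Z<p[2]-.004)
q=P[v];r=cv2.minAreaRect(q[:,:2].astype(np.float32)*1000);print(len(q),r,np.median(q[:,2]),np.linalg.lstsq(np.c_[q[:,:2]-q[:,:2].mean(0),np.ones(len(q))],q[:,2],rcond=None)[0])
# cradle walls from wrist (no roller)
d=np.load('w9.npz');P=pts(d);hsv=cv2.cvtColor(d['frame'],cv2.COLOR_RGB2HSV);Z=P[...,2]
m=(abs(P[...,0]-.55)<.06)&(abs(P[...,1]+.29)<.07)&(abs(Z-.06)<.006);q=P[m];print('walls',len(q),cv2.minAreaRect(q[:,:2].astype(np.float32)*1000))
a=cv2.imread('pics/s9.png')[80:220,190:340];cv2.imwrite('pics/s9c.png',cv2.resize(a,None,fx=3.8,fy=3.8))
E
```

```text
t 25.3 pos [ 543.5 -266.7  172.2] F [ 0.84  0.53 -3.43] M [ 0.018 -0.031 -0.025] open 22.8 q [-0.58  0.04  1.67  0.01  1.46 -0.45]
turn [ 0.0177  0.0279 -0.0147] shift cm, present axes [ 2.43 -0.85  1.52] after turn [ 2.4  -0.78  1.6 ]
116 ((539.412841796875, -260.6592712402344), (82.9637451171875, 35.54632568359375), 80.07070922851562) 0.16172432593639136 [-0.06800177 -0.02897112  0.15907077]
walls 578 ((572.027099609375, -295.77606201171875), (85.75377655029297, 26.76383399963379), 81.11527252197266)
```

View pics/s9c.png

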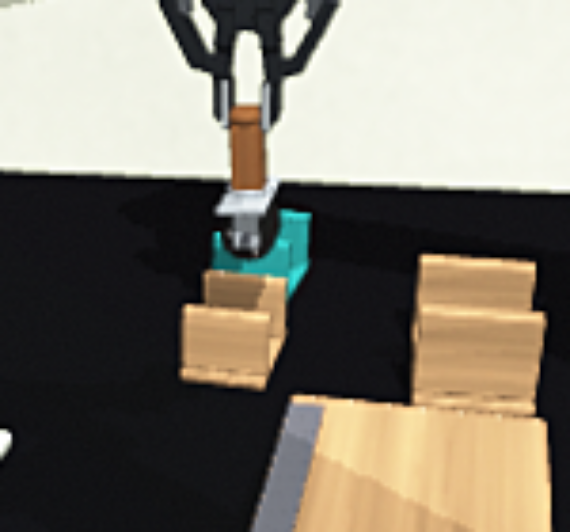

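View pics/w9.png

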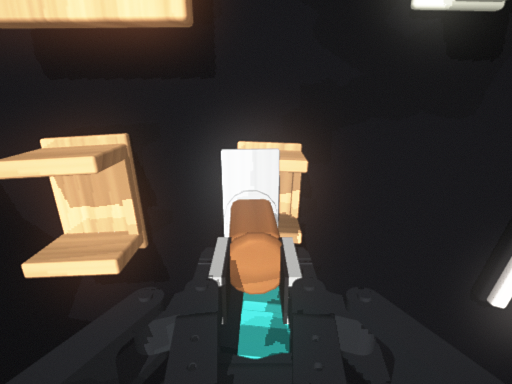

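servo_tool:
  commands: [0.017, 0.028, -0.014, 2.5, -0.3, 1.5, 0, 0, 0, 0, 0, 0, 0, 0]

```text
t: 25.6
tool_pos: [0.5537, -0.2887, 0.1722]
tool_rot: [-1.131, 1.328, -1.318]
contact_force: [-0.3, 0.3, -4.0]
opening: 0.0229
```

```bash
python3 -c "
from h import *
want([.5548,-.2935,.12],-9.0)"
```

```text
t 25.6 pos [ 553.7 -288.7  172.2] F [-0.32  0.25 -4.04] M [ 0.037 -0.056 -0.015] open 22.9 q [-0.6   0.07  1.63  0.    1.44 -0.45]
turn [ 0.0045  0.0013 -0.0044] shift cm, present axes [0.48 5.21 0.21] after turn [0.45 5.22 0.19]
```

servo_tool:
  commands: [0.004, 0, -0.004, 0.5, 1.2, 0.2, 0, 0, 0, 0, 0.1, 1.2, 0, 0, 0, 0, 0, 0.1, 1.0, 0, 0, 0, 0, 0, 0.1, 0, 0, 0]

```text
t: 26.0
tool_pos: [0.5524, -0.2926, 0.1325]
tool_rot: [-1.135, 1.324, -1.313]
contact_force: [-0.4, 0.4, -5.0]
opening: 0.0227
```

```bash
python3 -c "
from h import *
want([.5548,-.2935,.09],-9.0)
grab('top','t10')
a=cv2.imread('pics/t10.png')[150:250,300:420];cv2.imwrite('pics/t10c.png',cv2.resize(a,None,fx=5,fy=5))"
```

```text
t 26.0 pos [ 552.4 -292.6  132.5] F [-0.42  0.39 -4.95] M [-0.043 -0.053  0.033] open 22.7 q [-0.61  0.1   1.67  0.    1.38 -0.46]
turn [ 0.005   0.0071 -0.0038] shift cm, present axes [0.07 4.24 0.27] after turn [0.05 4.25 0.25]
```

View pics/t10c.png

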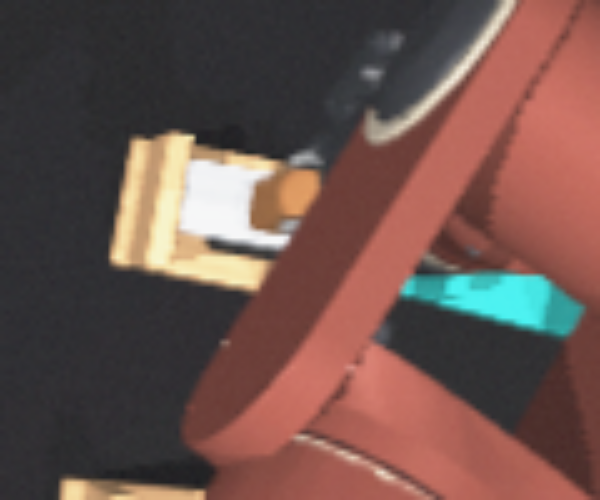

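```bash
python3 - <<'E'
from h import *
d=np.load('t10.npz');P=pts(d);Z=P[...,2];hsv=cv2.cvtColor(d['frame'],cv2.COLOR_RGB2HSV)
v=np.zeros(Z.shape,bool);v[175:205,330:362]=1
v&=(hsv[...,1]<40)&(hsv[...,2]>140)&(Z>.1)&(Z<.13)
q=P[v];w=q[:,:2]-[.5502,-.2943];a=np.deg2rad(-9.2);X=w@[np.cos(a),np.sin(a)];Y=w@[-np.sin(a),np.cos(a)]
print(len(q),'bar in cradle frame: x',np.percentile(X,[1,50,99])*1000,'y max',np.percentile(Y,[97,99,100])*1000,'z',np.median(q[:,2]))
E
```

```text
225 bar in cradle frame: x [-18.9658828   -3.6248639   16.16666319] y max [42.44180543 42.94689704 43.50299673] z 0.11929647561005108
```

In the cradle's frame the bar is centred to about 2 mm, so I'm lowering it.

servo_tool:
  commands: [0.004, 0.006, -0.004, 0.1, 1.0, 0.1, 0, 0, 0, 0, 0.1, 1.0, 0.05, 0, 0, 0, 0, 0.1, 1.0, 0.05, 0, 0, 0, 0, 0.1, 0.8, 0, 0]

```text
t: 26.45
tool_pos: [0.5555, -0.2979, 0.0946]
tool_rot: [-1.131, 1.319, -1.327]
contact_force: [0.4, -0.4, -3.3]
opening: 0.0225
```

```bash
python3 -c "
from h import *
want([.5535,-.2935,.08],-9.0)"
```

```text
t 26.45 pos [ 555.5 -297.9   94.6] F [ 0.42 -0.42 -3.34] M [ 0.021  0.035 -0.038] open 22.5 q [-0.61  0.14  1.69 -0.    1.3  -0.45]
turn [-0.004   0.0012  0.0027] shift cm, present axes [-0.41  1.45 -0.27] after turn [-0.41  1.46 -0.27]
```

servo_tool:
  commands: [0, 0, 0, -0.4, 0.5, -0.2, 0, 0, 0, 0, 0, 0.4, 0, 0, 0, 0, 0, 0, 0.2, 0, 0]

```text
t: 26.75
tool_pos: [0.5532, -0.293, 0.0806]
tool_rot: [-1.131, 1.322, -1.325]
contact_force: [-0.3, 0.1, -4.0]
opening: 0.0228
```

servo_tool:
  commands: [0, 0, 0, 0, 0.15, 0, 0, 0, 0, 0, 0, 0.15, 0, 0]

```text
t: 26.95
tool_pos: [0.5534, -0.2929, 0.0795]
tool_rot: [-1.132, 1.322, -1.325]
contact_force: [-5.4, 3.2, 6.7]
opening: 0.0229
```

```bash
python3 -c "
from h import *
want([.5535,-.2935,.08],-9.0)"
```

```text
t 26.95 pos [ 553.4 -292.9   79.5] F [-5.45  3.19  6.65] M [ 0.57   0.879 -0.01 ] open 22.9 q [-0.61  0.15  1.71 -0.    1.28 -0.45]
turn [-0.0012  0.0012  0.0011] shift cm, present axes [ 0.06 -0.05  0.02] after turn [ 0.06 -0.05  0.02]
```

The bar is seated on the walls (z = 79.5 mm, the same as at pickup, with the load off the arm). Releasing.

servo_tool:
  commands: [0, 0, 0, 0, -0.05, 0, 0.5, 0, 0, 0, 0, 0, 0, 1, 0, 0, 0, 0, 0, 0, 1, 0, 0, 0, 0, 0, 0, 1, 0, 0, 0, 0, 0, 0, 1, 0, 0, 0, 0, 0, 0, 1, 0, 0, 0, 0, 0, 0, 1]

```text
t: 27.65
tool_pos: [0.5568, -0.2954, 0.0843]
tool_rot: [-1.129, 1.312, -1.333]
contact_force: [0.6, 0.5, 0.4]
opening: 0.0853
```

```bash
python3 -c "
from h import *
want([.5535,-.2935,.08],-9.0)
grab('wrist','w11')"
```

```text
t 27.65 pos [ 556.8 -295.4   84.3] F [0.56 0.51 0.43] M [-0.005  0.02   0.023] open 85.3 q [-0.61  0.15  1.7  -0.    1.28 -0.45]
turn [-0.0106  0.001   0.0058] shift cm, present axes [-0.14  0.43 -0.36] after turn [-0.14  0.43 -0.36]
```

View pics/w11.png

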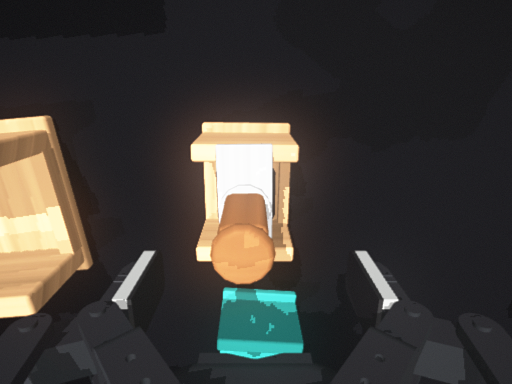

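The roller hangs between the walls, with its handle at (243,240) clear of both fingers. Going straight up, then back out of the view for the final check.

servo_tool:
  commands: [0, 0, 0, 0, -2, -0.3, 1, 0, 0, 0, 0, -2.5, 0, 1, 0, 0, 0, 0, -3, 0, 1, 0, 0, 0, 0, -3, 0, 1, 0, 0, 0, 0, -3, 0, 1, 0, 0, 0, -3.5, -1, -3, 1, 0, 0, 0, -3.5, -0.5, -3, 1, 0, 0, 0, -3.5, -0.5, -3, 1, 0, 0, 0, -3.5, -0.5, -3, 1, 0, 0, 0, -3.5, -0.5, -3, 1, 0, 0, 0, 0, 0, 0, 1]

```text
t: 28.8
tool_pos: [0.4266, -0.0915, 0.2518]
tool_rot: [-1.126, 1.318, -1.332]
contact_force: [-0.0, -0.8, 0.2]
opening: 0.0854
```

```bash
python3 - <<'E'
from h import *
want([.4,-.1,.25],-9.0)
d=grab('top','t12');grab('side','s12')
e=np.array([.1288,.9917]);n=np.array([.9917,-.1288])
for f in ('top0','t12','side0','s12'):
    d=np.load(f+'.npz');P=pts(d);Z=P[...,2];hsv=cv2.cvtColor(d['frame'],cv2.COLOR_RGB2HSV)
    def box(m,nm):
        q=P[m]
        if len(q)>5:
            r=cv2.minAreaRect(q[:,:2].astype(np.float32)*1000);print(f,nm,len(q),np.round(r[0],1),np.round(r[1],1),round(r[2],1),'mean',np.round(q.mean(0)*1000,1))
    near=(abs(P[...,0]-.55)<.055)&(abs(P[...,1]+.294)<.06)
    box(near&(Z>.058)&(Z<.072)&(hsv[...,1]<50)&(hsv[...,2]>120),'bar'); box(near&(Z>.122)&(Z<.14),'button')
    for nm,(x,y) in dict(tum=(.48,.40),cl=(.656,.2),di=(.645,-.075)).items():
        box((abs(P[...,0]-x)<.07)&(abs(P[...,1]-y)<.07)&(Z>.02)&(Z<.12),nm)
    p=P.reshape(-1,3);w=p[:,:2]-np.array([.5065,.0135]);s=w@e;l=w@n
    k=(abs(s)<.13)&(l<-.025)&(l>-.12)&(abs(p[:,2]-.06)<.012);A=np.c_[s,l,np.ones(len(s))];c=np.linalg.lstsq(A[k],p[k,2],rcond=None)[0];h=(p[:,2]-A@c)*1000
    print(f,[round(float(np.median(h[m])),1) if (m:=(abs(s-(-.11+.02*i))<.008)&(abs(l)<.008)&(abs(h)<12)).sum()>4 else None for i in range(12)])
a=cv2.imread('pics/s12.png')[110:290,140:360];cv2.imwrite('pics/s12c.png',cv2.resize(a,None,fx=3.3,fy=3.3))
E
```

```text
t 28.8 pos [426.6 -91.5 251.8] F [-0.04 -0.8   0.21] M [ 0.004 -0.036  0.007] open 85.4 q [-0.38 -0.46  1.96 -0.    1.63 -0.22]
turn [-0.0085 -0.0022  0.0021] shift cm, present axes [ 1.26  0.16 -2.5 ] after turn [ 1.25  0.18 -2.5 ]
top0 bar 278 [ 553.7 -293.9] [84.2 36.7] 81.1 mean [ 552.9 -285.8   65.4]
top0 button 134 [ 554.7 -293.2] [29.4 29.7] 2.7 mean [ 554.3 -293.   130.1]
top0 tum 790 [490.2 371.3] [72.9 74.7] 1.1 mean [490.4 376.8  70.3]
top0 cl 39 [721.3 169.9] [ 8.7 42.5] 0.4 mean [722.4 168.6  22.6]
top0 [5.8, 5.7, 6.5, 5.6, 6.1, 6.2, 6.9, 6.8, 6.1, 6.0, 6.0, 5.6]
t12 bar 303 [ 553.4 -294.3] [86.3 66.4] 86.0 mean [ 549.7 -282.7   65.1]
t12 button 134 [ 550.  -293.5] [29.2 28.8] 1.5 mean [ 550.5 -292.4  130.3]
t12 tum 788 [490.1 371. ] [72.9 74.5] 1.1 mean [490.4 376.9  70.3]
t12 cl 41 [720.4 172.2] [42.4 10.2] 89.2 mean [721.9 171.4  22.8]
t12 [3.1, 3.2, 2.6, 2.4, 2.9, 2.7, 2.6, 3.1, 2.5, 3.4, 2.1, 3.1]
side0 bar 94 [ 548.2 -290.2] [94.1 44.5] 65.5 mean [ 553.3 -272.9   67.5]
side0 button 60 [ 553.6 -289.8] [29.  31.1] 44.5 mean [ 553.4 -285.7  130.4]
side0 tum 3187 [490.6 374.9] [75.2 74.9] 63.1 mean [490.5 375.9  70.4]
side0 cl 78 [720.8 175.7] [48.   9.9] 89.5 mean [721.4 176.3  23.3]
side0 [6.4, 6.1, 6.5, 6.2, 6.6, 6.7, 6.7, 6.6, 6.3, 6.4, 5.9, 5.9]
s12 bar 89 [ 551.4 -287.3] [77.8 39.1] 79.9 mean [ 550.9 -270.1   67.6]
s12 button 54 [ 548.4 -287.7] [27.4 26. ] 66.0 mean [ 549.3 -284.3  130.7]
s12 tum 3175 [490.3 374.9] [74.3 75.1] 3.9 mean [490.6 375.8  70.5]
s12 cl 80 [720.7 174.9] [49.  10.3] 89.5 mean [721.5 176.5  23.3]
s12 [3.1, 3.2, 2.9, 2.8, 2.8, 3.0, 2.9, 2.8, 3.1, 2.9, 2.9, 3.0]
```

View pics/s12c.png

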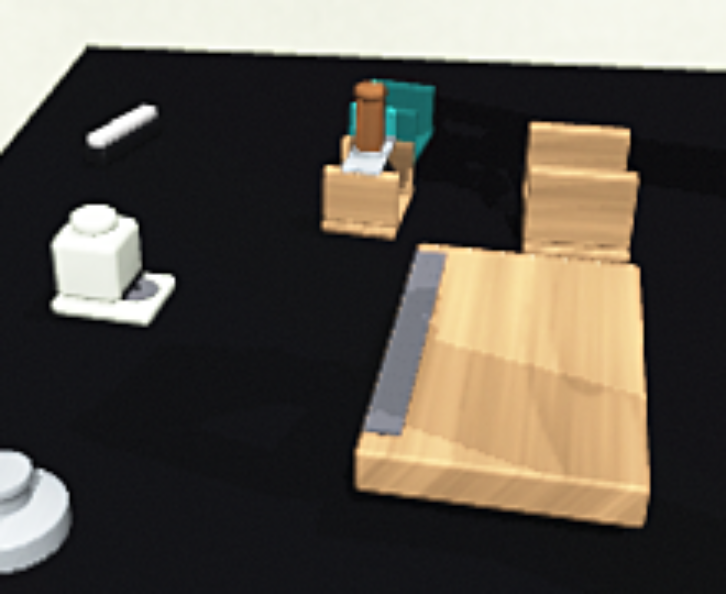

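View pics/t12.png

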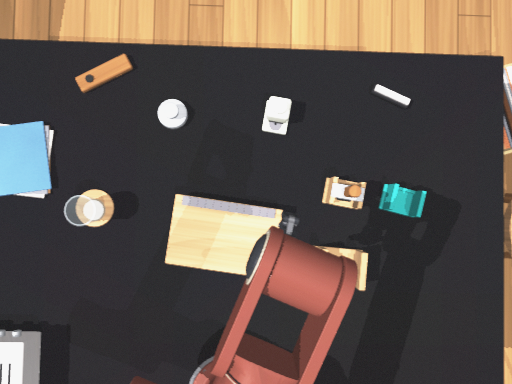

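```bash
python3 -c "
from station import ticket
print(ticket.finish_job())"
```

```text
the job is handed in; nothing more can be done
None
```

I took the roller from the small bamboo cradle and rolled the strip end to end and back. I then hung the roller back upright in the same cradle and handed the job in at about 29 s of the 72 s. No verdict was reported.

- **Pressure:** while rolling, the readings between moves showed about 10 to 15 N on the strip, against the 22 N limit. I only had readings at the end of each short move, so brief peaks in between were not seen.
- **Strip:** in the last side view all 12 sections stood 2.8 to 3.2 mm above the slab (home is 3.0); they stood 5.9 to 6.7 mm before. The wrist view read 2.9 to 3.0 mm on the 11 sections it could see. The final top view scattered more, from 2.1 to 3.4 mm, which I take as depth noise.
- **Roller:** its button is within about 1 mm of the cradle's centre in the top view, with the crossbar at wall height and the gripper well clear. One colour-mask measurement of the bar in that view came out too wide because it picked up the cradle wall, so I relied on the button and the pictures.
- **Other objects:** the tumbler's measured position changed by less than 1 mm. The clamp and dispenser look unmoved in the pictures; my position check caught only part of the clamp and missed the dispenser.

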